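# Complete the row of swatch cases on the desk shelf

## Task

Put the two missing swatch cases, one of which stands in the bin and the other on the desk, upright on the little desk shelf between the two cases already there, so that the row steps down in height from the tallest to the shortest. All four should stand straight, close side by side, with their narrow fronts in line along the middle of the board. Set the cases down without dropping them, don't knock over or take off the two already on the shelf, and leave everything else on the desk where it is.

Things in the scene. Friction and masses are not known exactly. Their poses are not given: they have to be found in the camera images.
- tallest_mid (a point): white board case for a swatch deck (all sizes here in mm), 135 tall, 60 deep and 26 thick, with a dark seam round it at 0.62 of its height, both narrow (26 wide) sides alike. The point is at its centre, half-way up; its x axis runs along the 60 depth, y along the 26 thickness, z up. It stands on the shelf at one end of the row (left or right varies), its thick direction along the row.
- second_mid (a point): white board case for a swatch deck (all sizes here in mm), 118 tall, 60 deep and 26 thick, with a dark seam round it at 0.62 of its height, both narrow (26 wide) sides alike. The point is at its centre, half-way up; its x axis runs along the 60 depth, y along the 26 thickness, z up. The taller of the two to be shelved. Either it or the third starts upright in the bin, the other upright on the desk on the robot's side of the bin. Mass about 130 g.
- third_mid (a point): white board case for a swatch deck (all sizes here in mm), 102 tall, 60 deep and 26 thick, with a dark seam round it at 0.62 of its height, both narrow (26 wide) sides alike. The point is at its centre, half-way up; its x axis runs along the 60 depth, y along the 26 thickness, z up. The lower of the two to be shelved; see the second. Mass about 110 g.
- shortest_mid (a point): white board case for a swatch deck (all sizes here in mm), 85 tall, 60 deep and 26 thick, with a dark seam round it at 0.62 of its height, both narrow (26 wide) sides alike. The point is at its centre, half-way up; its x axis runs along the 60 depth, y along the 26 thickness, z up. It stands on the shelf at the other end of the row.
- shelf: fixed little plywood desk shelf (mm), open in front, behind and above: a board 116 long (its y, the row) and 76 deep (its x), its top 40 above the desk, between two upright cheeks 10 thick that reach 120 above the desk. Origin on the desk under the middle of the board. Only about 64 is free between the two cases at its ends, for two cases of 26; cases in the row stand centred across the board's depth, their depth along the shelf's x.
- bin: fixed black open-topped bin (mm), inside 72 wide (its x) and 146 long (its y), walls 4 thick and 116 high. Origin on the desk under its middle. The case in it stands at desk level near the middle, its 60 depth across the bin's 72 width, so that fingers find room only on its broad faces. The desk straight ahead of the robot, nearer than the shelf and the bin and between them, is free for setting a case down.
- tape: bystander (mm): roll of clear tape lying flat, ring 44 across, 18 high; origin under its centre
- eraser: bystander (mm): white eraser 42 x 20 x 12; origin under its centre
- mug: bystander (mm): white mug, 80 across, 92 high; origin under its centre
- ruler: bystander (mm): steel ruler 200 x 30 x 4, lying flat; origin under its centre
- tin: bystander (mm): round aluminium tin, 64 across, 35 high; origin under its centre

How it is judged:
By the outcome, as a careful person would: the job done as asked, in the order asked, and still so for the second after the job is handed in, with the robot touching nothing.
It also fails if it takes over 70 s, if anything falls off the work surface, if the arm or the gripper's body presses on something with over 40 N, if the wrist force passes 120 N, or if a joint passes its speed limit or range.

## Robot

A 6-joint arm with a two-finger parallel gripper is mounted at the origin on the work surface. World frame = base frame: x ahead of the robot, y to its left, z up, the work surface at z = 0. Lengths are in m, angles in rad, forces in N, time in s.
With the tool pointing down it reaches from about 0.325 to 0.75 m from the base axis. Payload 7.6 kg.
Tool frame: the origin (TCP) lies at the very end of the fingers, on their centre line; the grasp point (between the pads) lies 19 mm behind it; x points along the fingers, z is the direction in which the jaws open and shut, and the axes are right-handed (so a half turn about x gives the same grasp; the last joint's range is limited). The gripper opens to 85 mm and grips with 20 to 120 N. Pads are 22 mm wide; open, the fingers measure 114 mm over their backs; the gripper's body (76 mm by 85 mm) begins 54 mm behind the grasp point. The pads swing forward as they close: fully open they stand 13 mm farther back than shut.
Start: joints at [-1.238, 0.052, 1.401, -0, 1.689, -0.07], TCP at [0.206, -0.483, 0.207] pointing down, gripper open.
Joint ranges: [-2.9, 2.9], [-0.91, 2.17], [0.12, 2.37], [-1.06, 4.2], [0.26, 2.73], [-2.93, 2.93]. Speed limits (rad/s): [2.57, 2.57, 3.01, 3.14, 3.14, 3.14].

## Interface

Orientations are given as a unit quaternion [x, y, z, w].
In Python, from rig import ctrl, vision, workorder gives the robot as it stands. The module is installed in compiled form; this text tells all that it offers.
- The arm moves only by the shell command python3 -m crank 'ROWS'. ROWS is JSON, one flat list of numbers, 7 for each row, row after row: the turn, a rotation vector about the tool's x, y, z in degrees, then the shift along the tool's x, y, z in mm, then the opening, from 0 (shut) to 1 (fully open). A call has 1 to 12 rows; each row is the pose to reach, as a shift and turn from the pose commanded when the call began, along the tool's axes at that moment; what a row does not reach only later rows make up. A row lasts 1/12 s, in which the tool goes at most 41.7 mm and 7.16 degrees, less where a joint would pass 70% of its speed; a pose out of reach is approached as far as the arm can. A call with a gripper value outside its range is refused whole. The fingers move at their own pace and stop on an object; the grip force is fixed at half the most. Time passes only in rows, so rows that repeat a pose let the fingers close. It gives the time, the measured TCP pose, the force and the opening at its end, in the units of the state.
- ctrl.state(): the state, without advancing time (a new reading comes with each control period).
- vision.snapshot(name): name is "side" or "top"; returns a dict with "frame" (400x640x3 uint8, red, green, blue), "vfov" (degrees; the focal length in pixels is half the picture's height over the tangent of half this angle, whatever the lens; pixels are square), "cx", "cy" (the principal point, pixels), "camera_from_world" (4x4, takes a point from world to camera coordinates). Camera axes: x right, y down, z forward; pixel columns grow to the right and rows downward; lengths in m; the calibration is good to about 2 mm. A picture is of the moment at which its call begins. There is no depth.
- workorder.job_done(): hands the job in, once; it reports no verdict.
Trained networks look in a picture, given as the dict that the camera call returned (one of the last four; its "shot" number tells which), for a name from the list of things; names that differ only in an ending like _2 or _b are one class to them, and where a whole thing is asked for, a point or a joint stands for the part that bears it (a point fixed in the world has none). Each returns a list of dicts, best first, with "score" (0 to 1); they miss things now and then, are a little off and sometimes report something else, mostly with a low value. They report only what shows in the picture. A call takes as long as a camera call.
- vision.find_in(target, picture): "extent" ([centre column, centre row, width, height] in pixels, round what is visible of it).
- vision.place_of(target, picture): "xy" ([column, row] in pixels: a listed point, or the origin of a listed thing).
The state is a dict: "time": time; "qpos": joint angles; "qvel": joint speeds; "joint_efforts": joint torques, N m; "eef_pos": TCP position; "ee_rot": TCP orientation; "wrist_force": force on the tool from outside, world axes, zero at the start; "wrist_torque": the same for the moment, N m; "width": finger opening in m.
Only numpy, scipy, OpenCV 4.12 (cv2) and the standard library are available. Lean on these libraries where they do the work, as an engineer would, in place of code of your own. Each camera call takes 0.05 s, during which the arm holds its last target.

## Working session

There is one attempt and no reset: what is moved stays moved. The work goes in short steps, Python scripts to look and compute and a shell command to move; the robot and the scene stay as the last step left them, time stands still between calls to the robot, and variables do not carry over. Pictures are saved under pics/ and viewed, and the job is handed in when it is done.

```bash
mkdir -p pics
cat > h.py <<'E'
import numpy as np, cv2, json
from rig import ctrl, vision, workorder
from scipy.spatial.transform import Rotation as R
def snap(n,f=None):
    p=vision.snapshot(n)
    if f: cv2.imwrite('pics/'+f+'.png',cv2.cvtColor(p['frame'],cv2.COLOR_RGB2BGR))
    return p
def foc(p): return 200/np.tan(np.radians(p['vfov'])/2)
def proj(p,X):
    T=np.array(p['camera_from_world']);X=np.atleast_2d(X);c=X@T[:3,:3].T+T[:3,3];f=foc(p)
    return np.c_[p['cx']+f*c[:,0]/c[:,2],p['cy']+f*c[:,1]/c[:,2]]
def ray(p,uv):
    T=np.array(p['camera_from_world']);f=foc(p)
    d=np.array([(uv[0]-p['cx'])/f,(uv[1]-p['cy'])/f,1.]);return -T[:3,:3].T@T[:3,3],T[:3,:3].T@d
def onz(p,uv,z):
    o,d=ray(p,uv);return o+d*(z-o[2])/d[2]
def tri(p,u,q,v):
    o1,d1=ray(p,u);o2,d2=ray(q,v);A=np.c_[d1,-d2];s=np.linalg.lstsq(A,o2-o1,rcond=None)[0]
    a=o1+d1*s[0];b=o2+d2*s[1];return (a+b)/2,np.linalg.norm(a-b)
E
python3 - <<'E'
from h import *
np.set_printoptions(precision=4,suppress=True)
a=snap('side','s0');b=snap('top','t0')
for p in (a,b):
    print({k:v for k,v in p.items() if k!='frame'})
names=['tallest_mid','second_mid','third_mid','shortest_mid','shelf','bin','tape','eraser','mug','ruler','tin']
for n in names:
    for p,l in((a,'side'),(b,'top')):
        print(n,l,[(np.round(r['xy'],1).tolist(),round(r['score'],2)) for r in vision.place_of(n,p)[:3]])
print(ctrl.state())
E
```

```text
{'vfov': 51.00034876726772, 'cx': 313.34622696580135, 'cy': 197.46309671431612, 'camera_from_world': array([[-0.9959, -0.0902,  0.0073,  0.5696],
       [-0.0515,  0.4989, -0.8651,  0.1036],
       [ 0.0744, -0.862 , -0.5015,  0.9978],
       [ 0.    ,  0.    ,  0.    ,  1.    ]]), 'shot': 1}
{'vfov': 55.176703919370034, 'cx': 326.34720047829524, 'cy': 199.70578623996462, 'camera_from_world': array([[-0.0008, -1.    , -0.0039,  0.0232],
       [-0.9973,  0.0011, -0.0739,  0.5791],
       [ 0.0739,  0.0038, -0.9973,  0.9411],
       [ 0.    ,  0.    ,  0.    ,  1.    ]]), 'shot': 2}
tallest_mid side [([302.7, 160.4], 0.6)]
tallest_mid top [([400.2, 176.9], 0.73)]
second_mid side [([283.3, 255.3], 0.91), ([264.1, 224.4], 0.5)]
second_mid top []
third_mid side [([356.3, 277.1], 0.92), ([297.3, 368.9], 0.62)]
third_mid top [([236.0, 243.8], 0.7)]
shortest_mid side [([309.4, 156.8], 0.56)]
shortest_mid top [([434.1, 185.2], 0.79)]
shelf side [([302.7, 190.9], 0.62)]
shelf top [([411.0, 188.9], 0.55)]
bin side [([283.6, 276.2], 0.92), ([356.7, 162.2], 0.7), ([265.8, 225.1], 0.2)]
bin top [
[... 185 characters left out ...]
3)]
mug side [([298.3, 370.4], 0.97)]
mug top [([177.9, 208.0], 0.56)]
ruler side [([352.7, 160.8], 0.63), ([296.9, 369.3], 0.59)]
ruler top [([492.5, 239.2], 0.83)]
tin side [([385.0, 343.4], 0.56)]
tin top [([198.7, 263.9], 0.89)]
{'time': 1.2, 'qpos': array([-1.2383,  0.0522,  1.4007,  0.    ,  1.6886, -0.0703]), 'qvel': array([0.0007, 0.0001, 0.0008, 0.0011, 0.0011, 0.0006]), 'joint_efforts': array([ -0.0003, -38.154 , -36.0311,  -0.0001,   0.0001,  -0.    ]), 'eef_pos': array([ 0.2058, -0.483 ,  0.2065]), 'ee_rot': array([ 0.3899,  0.5899, -0.3899,  0.59  ]), 'wrist_force': array([0.2945, 0.5341, 0.0171]), 'wrist_torque': array([ 0.0331, -0.0291,  0.0122]), 'width': 0.08532722794032363}
```

View pics/s0.png

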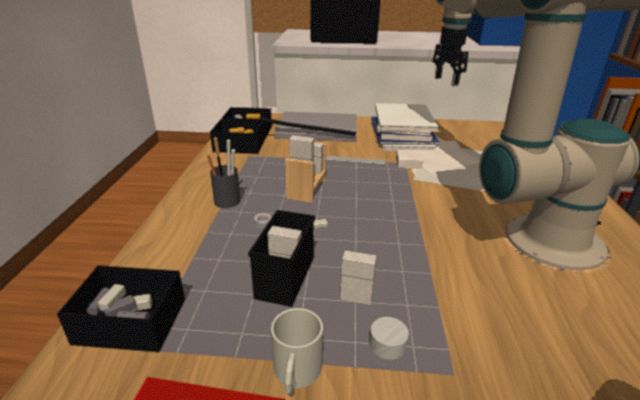

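View pics/t0.png

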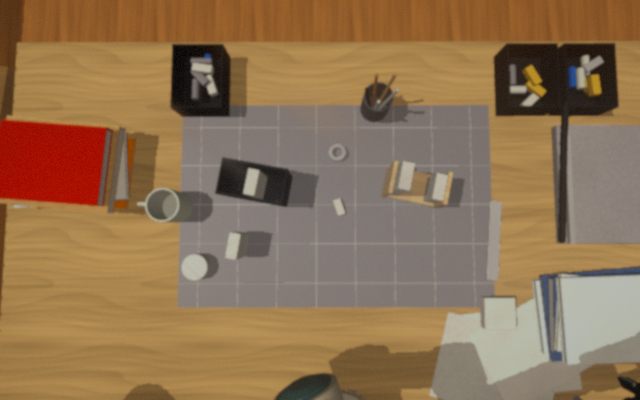

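Run:
```python
import cv2
t=cv2.imread('pics/t0.png');s=cv2.imread('pics/s0.png')
def crop(im,x0,y0,w,h,k,f):
    c=cv2.resize(im[y0:y0+h,x0:x0+w],None,fx=k,fy=k,interpolation=cv2.INTER_CUBIC);cv2.imwrite('pics/'+f,c)
crop(t,210,150,100,75,8,'z1.png');crop(t,370,145,100,75,8,'z2.png')
crop(t,190,220,100,75,8,'z2b.png')
crop(s,240,200,160,120,5,'z3.png');crop(s,270,130,80,60+15,8,'z4.png')
```

```text
(no output)
```

View pics/z1.png

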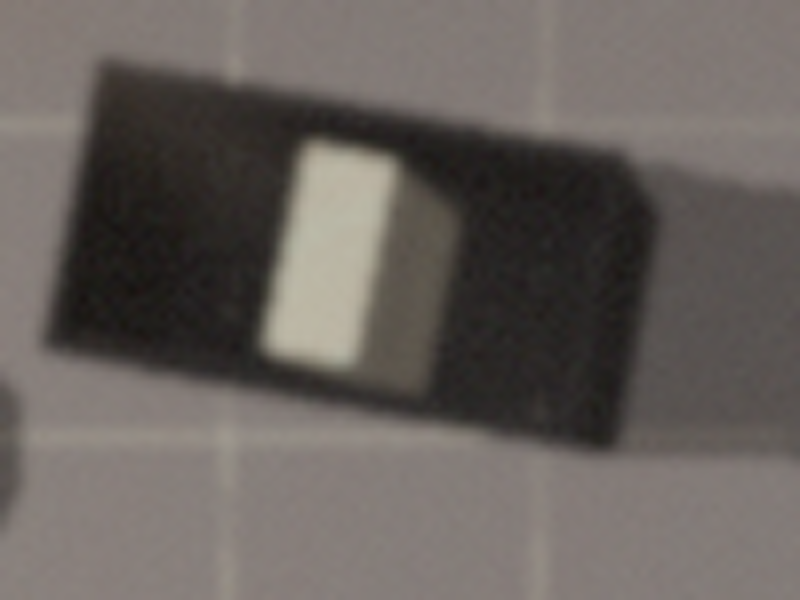

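View pics/z2.png

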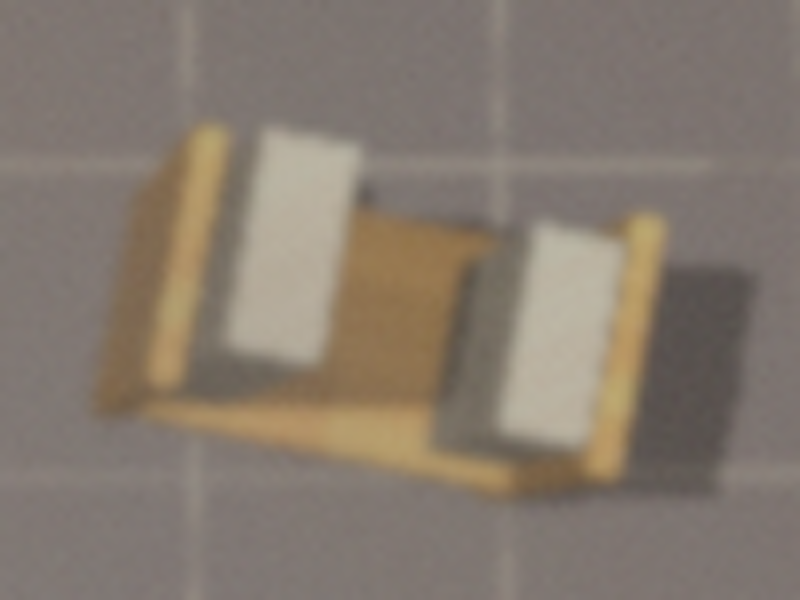

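View pics/z2b.png

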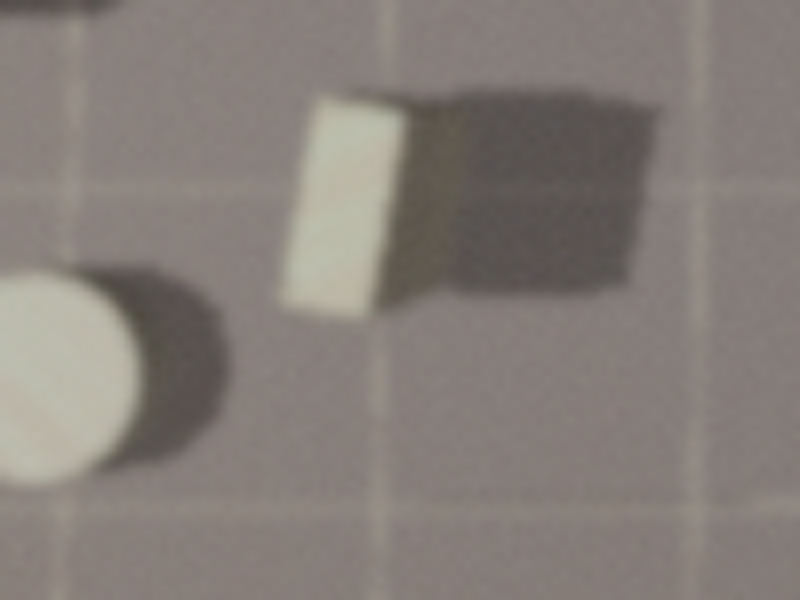

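View pics/z3.png

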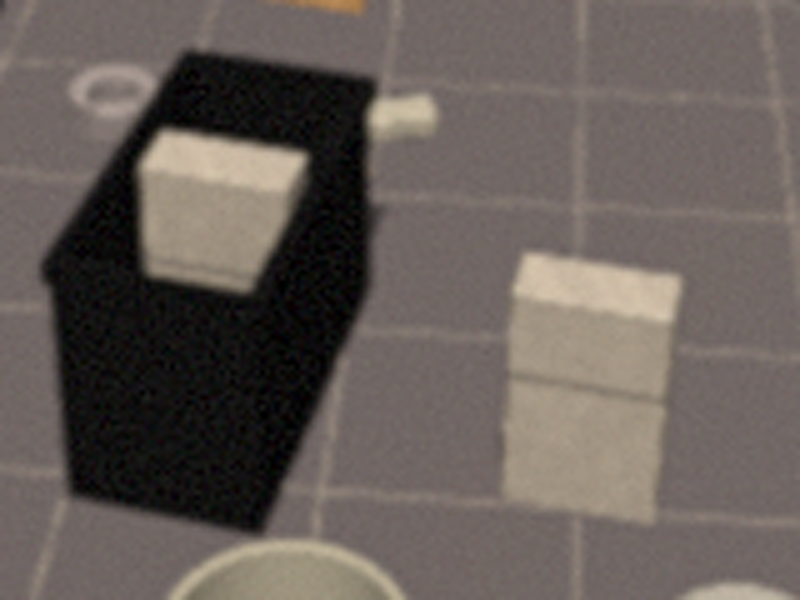

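View pics/z4.png

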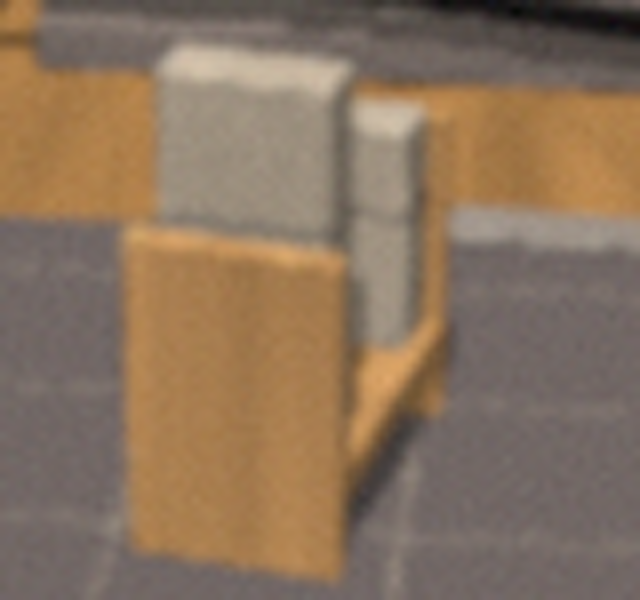

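```bash
cat > fit.py <<'E'
from h import *
from scipy.optimize import least_squares
import pickle
class P(dict):pass
def z(pts,k,ox,oy): return (np.array(pts,float)+.5)/k-.5+[ox,oy]
def top(h,x,y,a,base=0,dx=.06,dy=.026):
    # order: far(+x)/left(+y), far/right, near/right, near/left
    c,s=np.cos(a),np.sin(a)
    o=np.array([[dx,dy],[dx,-dy],[-dx,-dy],[-dx,dy]])/2
    return np.c_[o@np.array([[c,s],[-s,c]])+[x,y],np.full(4,base+h)]
def fit(name,h,obs,cams,base=0,dx=.06,dy=.026,x0=(.55,0,0)):
    # obs: list of (cam, idx list, pix, z-height)
    def r(v):
        out=[]
        for cam,idx,px,hh in obs: out.append((proj(cams[cam],top(hh,*v,base,dx,dy)[idx])-px).ravel())
        return np.concatenate(out)
    s=least_squares(r,x0); print(name,h,'xy mm',np.round(s.x[:2]*1e3,1),'yaw deg',round(np.degrees(s.x[2]),1),'rms px',round(np.sqrt(np.mean(s.fun**2)),2),np.round(s.fun,1).tolist()); return s.x
E
python3 - <<'E'
from fit import *
a=vision.snapshot('side');b=vision.snapshot('top')
pickle.dump({'s':{k:a[k] for k in('vfov','cx','cy','camera_from_world')},'t':{k:b[k] for k in('vfov','cx','cy','camera_from_world')}},open('cams.pkl','wb'))
c=dict(s=a,t=b);A=[0,1,2,3]
bt=z([(300,142),(398,160),(358,370),(260,352)],8,210,150)
dt=z([(318,97),(408,112),(370,318),(282,303)],8,190,220)
bs=z([(165,130),(308,155),(285,193),(140,165)],5,240,200) # side: which corners below
ds=z([(525,253),(682,275),(668,320),(515,293)],5,240,200)
# side view: image left=+x, up=-y : order far/right, near/right, near/left, far/left
S=[1,2,3,0]
for h in(.102,.118):
    fit('bin top-only',h,[('t',A,bt,h)],c); fit('bin side-only',h,[('s',[1,2,3,0],bs,h)],c)
    fit('bin both',h,[('t',A,bt,h),('s',S,bs,h)],c)
    db=z([(503,498),(655,523)],5,240,200)
    fit('desk top',h,[('t',A,dt,h)],c)
    fit('desk both',h,[('t',A,dt,h),('s',S,ds,h),('s',[3+0,2][::-1] and [0,3],db,0)],c)
Tt=z([(262,128),(362,146),(322,366),(222,348)],8,370,145)
St=z([(532,222),(626,240),(586,446),(496,428)],8,370,145)
fit('tall',.135,[('t',A,Tt,.135)],c,base=.04)
fit('short',.085,[('t',A,St,.085)],c,base=.04)
Ts=z([(178,46),(352,66),(340,95),(160,72)],8,270,130)
fit('tall both',.135,[('t',A,Tt,.135),('s',S,Ts,.135)],c,base=.04)
fit('tall sideonly',.135,[('s',S,Ts,.135)],c,base=.04)
# shelf cheek outer top corners: left cheek far-left, right cheek far-right, near-right, near-left
Ct=z([(195,125),(665,217),(622,482),(148,388)],8,370,145)
fit('shelf top',.12,[('t',A,Ct,.12)],c,dx=.076,dy=.136)
Bt=z([(100,60),(658,165),(612,450),(45,348)],8,210,150)
fit('bin',.116,[('t',[0,2,3],Bt[[0,2,3]],.116)],c,dx=.08,dy=.154)
E
```

```text
bin top-only 0.102 xy mm [615.5 197.3] yaw deg -10.1 rms px 0.54 [0.6, 0.6, -0.7, 0.3, -0.5, -0.6, 0.7, -0.3]
bin side-only 0.102 xy mm [615.8 171.1] yaw deg -11.5 rms px 0.34 [0.3, 0.2, -0.6, 0.1, -0.1, -0.3, 0.5, 0.1]
bin both 0.102 xy mm [614.4 188.9] yaw deg -10.7 rms px 3.22 [4.3, 1.0, 3.1, 0.8, 3.0, -0.1, 4.2, 0.1, -0.8, 5.2, -1.0, 5.1, -0.4, 5.0, -0.5, 5.4]
desk top 0.102 xy mm [468.5 236.6] yaw deg -9.3 rms px 0.13 [0.1, -0.1, -0.0, -0.2, 0.1, 0.1, -0.1, 0.2]
desk both 0.102 xy mm [466.8 236.5] yaw deg -8.8 rms px 0.57 [0.0, 0.6, -0.1, 0.5, 0.2, 0.9, -0.0, 1.0, -0.5, -0.4, -0.3, 0.1, 0.9, -0.3, -1.1, -0.1, -0.8, 0.1, -0.7, 0.6]
bin top-only 0.118 xy mm [613.6 194.1] yaw deg -10.1 rms px 0.4 [0.5, 0.3, -0.5, 0.1, -0.5, -0.3, 0.5, -0.1]
bin side-only 0.118 xy mm [612.  193.8] yaw deg -12.1 rms px 0.09 [-0.0, -0.1, -0.1, 0.1, 0.1, -0.0, -0.1, 0.0]
bin both 0.118 xy mm [612.6 193.9] yaw deg -10.9 rms px 0.43 [0.8, 0.7, -0.3, 0.6, -0.6, 0.1, 0.4, 0.2, -0.6, 0.0, -0.5, -0.0, 0.0, -0.2, -0.4, 0.2]
desk top 0.118 xy mm [469.2 232.7] yaw deg -9.3 rms px 0.31 [0.0, -0.4, 0.1, -0.4, 0.1
[... 164 characters left out ...]
-5.7, -1.2, 1.5, -1.0, 2.1]
tall 0.135 xy mm [ 619.3 -147.1] yaw deg -11.0 rms px 0.15 [0.2, -0.1, -0.2, -0.0, -0.2, 0.1, 0.2, -0.0]
short 0.085 xy mm [ 601.5 -232.2] yaw deg -11.6 rms px 0.14 [0.2, -0.2, -0.2, -0.1, 0.1, 0.2, -0.1, 0.1]
tall both 0.135 xy mm [ 618.3 -147.2] yaw deg -10.5 rms px 0.48 [0.1, 0.4, -0.3, 0.4, -0.0, 0.5, 0.4, 0.5, -0.1, -0.2, 0.1, -0.2, -1.2, -0.1, -1.1, 0.2]
tall sideonly 0.135 xy mm [ 616.8 -147. ] yaw deg -8.2 rms px 0.35 [0.1, 0.0, 0.6, -0.3, -0.2, -0.2, -0.4, 0.4]
shelf top 0.12 xy mm [ 610.9 -190.7] yaw deg -11.2 rms px 0.16 [-0.0, 0.2, 0.3, 0.1, -0.0, -0.2, -0.2, -0.0]
bin 0.116 xy mm [614.  188.8] yaw deg -9.9 rms px 1.62 [1.3, 1.5, -2.8, -1.3, 1.5, -0.2]
```

```bash
cat > plan.py <<'E'
from h import *
import sys
np.set_printoptions(precision=4,suppress=True)
def st():
    s=ctrl.state(); Rm=R.from_quat(s['ee_rot']).as_matrix()
    print('t',round(s['time'],2),'tcp mm',np.round(s['eef_pos']*1e3,1),'jaw yaw',round(np.degrees(np.arctan2(Rm[1,2],Rm[0,2])),2),'tilt x',np.round(Rm[:,0],3),'q',np.round(s['qpos'],2),'F',np.round(s['wrist_force'],1),'w',round(s['width']*1e3,1))
    return s,Rm
def plan(xyz,jaw):
    s,Rm=st(); o=[]
    for j in(jaw,jaw+180):
        a=np.radians(j); z=np.array([np.cos(a),np.sin(a),0]);x=np.array([0,0,-1.]);T=np.c_[x,np.cross(z,x),z]
        rv=np.degrees(R.from_matrix(Rm.T@T).as_rotvec()); sh=Rm.T@(np.array(xyz)-s['eef_pos']*1e3)
        o.append((np.linalg.norm(rv),rv,sh))
    for n,rv,sh in sorted(o,key=lambda q:q[0]): print('turn',np.round(rv,2),'shift',np.round(sh,1),'rows',round(max(n/7.16,np.linalg.norm(sh)/41.7),1))
if __name__=='__main__': plan([float(v) for v in sys.argv[1:4]],float(sys.argv[4]))
E
python3 plan.py 613 194 280 79.5; python3 plan.py 206 -483 300 79.5; ls -la .
```

```text
t 1.3 tcp mm [ 205.8 -483.   206.5] jaw yaw -66.92 tilt x [ 0. -0. -1.] q [-1.24  0.05  1.4   0.    1.69 -0.07] F [-0.7  0.1 -0.4] w 85.0
turn [33.58  0.01 -0.  ] shift [ -73.5  639.9 -463.2] rows 19.0
turn [-146.42    0.      0.01] shift [ -73.5  639.9 -463.2] rows 20.5
t 1.3 tcp mm [ 205.8 -483.   206.5] jaw yaw -66.92 tilt x [ 0. -0. -1.] q [-1.24  0.05  1.4   0.    1.69 -0.07] F [-0.7  0.1 -0.4] w 85.0
turn [33.58  0.01 -0.  ] shift [-93.5   0.2   0.1] rows 4.7
turn [-146.42    0.      0.01] shift [-93.5   0.2   0.1] rows 20.5
total 28
drwxr-xr-x  3 agent agent 4096 Dec  6 15:19 .
drwxr-xr-x 23 root  root  4096 Dec  6 15:17 ..
-rw-r--r--  1 agent agent  557 Dec  6 15:18 cams.pkl
-rw-r--r--  1 agent agent  884 Dec  6 15:18 fit.py
-rw-r--r--  1 agent agent  881 Dec  6 15:17 h.py
drwxr-xr-x  2 agent agent 4096 Dec  6 15:17 pics
-rw-r--r--  1 agent agent  963 Dec  6 15:19 plan.py
```

```bash
python3 -m crank '[0,0,0,-74,0,0,1, 0,0,0,-74,0,0,1, 34,0,0,-74,640,-463,1, 34,0,0,-74,640,-463,1, 34,0,0,-74,640,-463,1, 34,0,0,-74,640,-463,1, 34,0,0,-74,640,-463,1, 34,0,0,-74,640,-463,1, 34,0,0,-74,640,-463,1, 34,0,0,-74,640,-463,1, 34,0,0,-74,640,-463,1, 34,0,0,-74,640,-463,1]'; python3 plan.py 613 194 280 79.5
```

```text
time: 2.3
eef_pos: [0.4125, -0.1394, 0.2809]
ee_rot: [0.545, 0.45, -0.545, 0.45]
wrist_force: [1.2, -0.7, 1.2]
width: 0.0854
t 2.3 tcp mm [ 412.5 -139.4  280.9] jaw yaw -100.93 tilt x [ 0.001 -0.    -1.   ] q [-0.41 -0.21  1.5  -0.    1.85  1.35] F [ 1.2 -0.7  1.2] w 85.4
turn [-0.43  0.02 -0.05] shift [   0.9  133.6 -365.3] rows 9.3
turn [179.57  -0.08  -0.03] shift [   0.9  133.6 -365.3] rows 25.1
```

```bash
python3 -m crank '[0,0,0,1,133.5,-365,1, 0,0,0,1,133.5,-365,1, 0,0,0,1,133.5,-365,1, 0,0,0,1,133.5,-365,1, 0,0,0,1,133.5,-365,1, 0,0,0,1,133.5,-365,1, 0,0,0,1,133.5,-365,1, 0,0,0,1,133.5,-365,1, 0,0,0,1,133.5,-365,1, 0,0,0,1,133.5,-365,1, 0,0,0,1,133.5,-365,1, 0,0,0,1,133.5,-365,1]'; python3 plan.py 613 194 75 79.5
python3 - <<'E'
from h import *
p=snap('top','t1');s=snap('side','s1')
f=p['frame'][120:240,200:360]
cv2.imwrite('pics/t1z.png',cv2.resize(f[:,:,::-1],None,fx=5,fy=5))
f=s['frame'][160:320,200:400]
cv2.imwrite('pics/s1z.png',cv2.resize(f[:,:,::-1],None,fx=3.5,fy=3.5))
E
```

```text
time: 3.3
eef_pos: [0.6122, 0.1924, 0.2786]
ee_rot: [-0.545, -0.451, 0.546, -0.45]
wrist_force: [-0.0, -0.2, -0.2]
width: 0.0856
t 3.3 tcp mm [612.2 192.4 278.6] jaw yaw -100.85 tilt x [-0.001 -0.001 -1.   ] q [ 0.25  0.4   0.86 -0.    1.89  2.01] F [-0.  -0.2 -0.2] w 85.6
turn [-0.35  0.05  0.06] shift [203.6   0.7  -1.9] rows 4.9
turn [179.65   0.1   -0.08] shift [203.6   0.7  -1.9] rows 25.1
```

View pics/s1z.png

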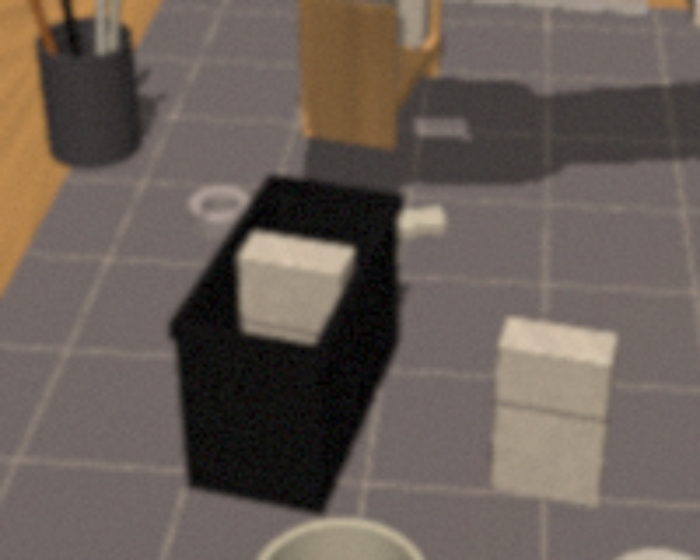

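```bash
python3 -m crank '[-0.3,0,0,60,0.7,-1.8,0.75, -0.3,0,0,120,0.7,-1.8,0.75, -0.3,0,0,160,0.7,-1.8,0.75, -0.3,0,0,190,0.7,-1.8,0.75, -0.3,0,0,203.5,0.7,-1.8,0.75, -0.3,0,0,203.5,0.7,-1.8,0.75, -0.3,0,0,203.5,0.7,-1.8,0.75]'; python3 plan.py 613 194 75 79.5
```

```text
time: 3.98
eef_pos: [0.6122, 0.1921, 0.0755]
ee_rot: [-0.543, -0.452, 0.546, -0.451]
wrist_force: [0.0, 0.7, 0.6]
width: 0.0645
t 3.98 tcp mm [612.2 192.1  75.5] jaw yaw -100.7 tilt x [-0.003 -0.001 -1.   ] q [ 0.25  0.45  1.19 -0.    1.5   2.  ] F [0.  0.7 0.6] w 64.5
turn [-0.2   0.09  0.17] shift [ 0.5  0.5 -2. ] rows 0.1
turn [179.8    0.27  -0.14] shift [ 0.5  0.5 -2. ] rows 25.1
```

```bash
python3 -m crank '[0,0,0,0,0,0,0.5, 0,0,0,0,0,0,0.3, 0,0,0,0,0,0,0, 0,0,0,0,0,0,0, 0,0,0,0,0,0,0, 0,0,0,0,0,0,0, 0,0,0,0,0,0,0]'; python3 plan.py 613 194 230 79.5
```

```text
time: 4.57
eef_pos: [0.6151, 0.1939, 0.0798]
ee_rot: [0.546, 0.451, -0.542, 0.453]
wrist_force: [-0.2, 0.1, 7.8]
width: 0.0244
t 4.57 tcp mm [615.1 193.9  79.8] jaw yaw -100.61 tilt x [ 0.006  0.001 -1.   ] q [ 0.25  0.45  1.19 -0.    1.5   2.  ] F [-0.2  0.1  7.8] w 24.4
turn [-0.12 -0.15 -0.34] shift [-150.2   -1.2   -0.1] rows 3.6
turn [179.88  -0.53   0.23] shift [-150.2   -1.2   -0.1] rows 25.1
```

```bash
python3 -m crank '[0,0,0,-20,0,0,0, 0,0,0,-50,0,0,0, 0,0,0,-90,0,0,0, 0,0,0,-130,0,0,0, 0,0,0,-155,0,0,0, 0,0,0,-155,0,0,0, 0,0,0,-155,0,0,0]'; python3 plan.py 613 194 230 79.5;  python3 - <<'E'
from h import *
s=snap('side','s2')
f=s['frame'][120:300,190:400]
cv2.imwrite('pics/s2z.png',cv2.resize(f[:,:,::-1],None,fx=3.3,fy=3.3))
E
```

```text
time: 5.15
eef_pos: [0.6139, 0.1936, 0.2339]
ee_rot: [0.546, 0.451, -0.543, 0.452]
wrist_force: [0.5, -0.3, -2.3]
width: 0.0244
t 5.15 tcp mm [613.9 193.6 233.9] jaw yaw -100.62 tilt x [ 0.005  0.001 -1.   ] q [ 0.25  0.39  0.96 -0.    1.79  2.  ] F [ 0.5 -0.3 -2.3] w 24.4
turn [-0.12 -0.11 -0.26] shift [ 3.9 -1.  -0.2] rows 0.1
turn [179.88  -0.41   0.18] shift [ 3.9 -1.  -0.2] rows 25.1
```

View pics/s2z.png

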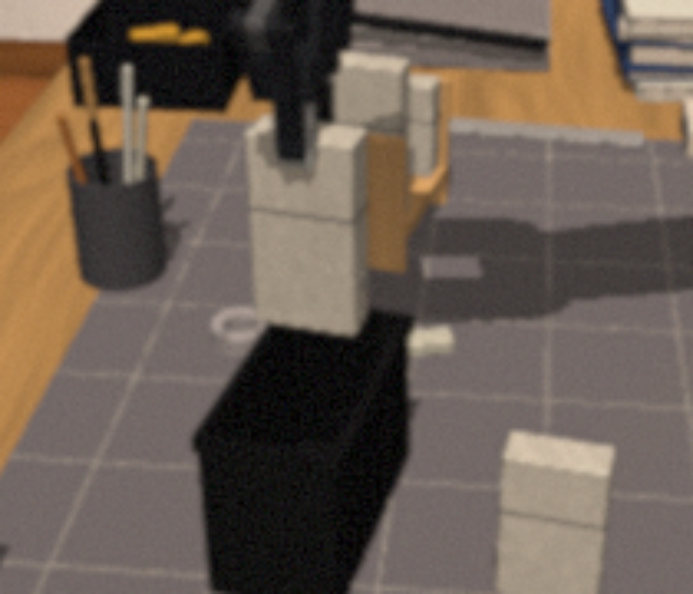

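```bash
sed -i "s/np.round(s\['qpos'\],2)/np.round(s['qpos'],4)/" plan.py; python3 plan.py 440 30 230 79.4
```

```text
t 5.2 tcp mm [613.2 193.4 231.1] jaw yaw -100.62 tilt x [ 0. -0. -1.] q [ 0.2482  0.3903  0.9626 -0.0001  1.7883  2.0043] F [ 0.2 -0.1 -2.6] w 24.3
turn [-0.02 -0.   -0.02] shift [   1.1 -140.1  192.5] rows 5.7
turn [179.98  -0.03   0.  ] shift [   1.1 -140.1  192.5] rows 25.1
```

```bash
python3 -m crank '[0,0,0,0,-140,192.5,0, 0,0,0,0,-140,192.5,0, 0,0,0,0,-140,192.5,0, 0,0,0,0,-140,192.5,0, 0,0,0,0,-140,192.5,0, 0,0,0,0,-140,192.5,0, 0,0,0,0,-140,192.5,0, 0,0,0,40,-140,192.5,0, 0,0,0,80,-140,192.5,0, 0,0,0,120,-140,192.5,0, 0,0,0,140,-140,192.5,0, 0,0,0,140,-140,192.5,0]'; python3 -m crank '[0,0,0,0,0,0,0,0,0,0,0,0,0,0]'; python3 plan.py 440 30 80 79.4;python3 - <<'E'
from h import *
s=snap('side','s3')
f=s['frame'][150:300,240:450]
cv2.imwrite('pics/s3z.png',cv2.resize(f[:,:,::-1],None,fx=3.8,fy=3.8))
E
```

```text
time: 6.2
eef_pos: [0.4357, 0.0303, 0.0841]
ee_rot: [-0.541, -0.455, 0.548, -0.449]
wrist_force: [-0.1, 0.9, -2.2]
width: 0.0245
time: 6.37
eef_pos: [0.4409, 0.0301, 0.0924]
ee_rot: [0.545, 0.451, -0.544, 0.452]
wrist_force: [-0.2, -0.3, -0.4]
width: 0.0243
t 6.37 tcp mm [440.9  30.1  92.4] jaw yaw -100.61 tilt x [ 0.002 -0.    -1.   ] q [-0.0154 -0.1189  1.7981 -0.      1.4608  1.7407] F [-0.2 -0.3 -0.4] w 24.3
turn [-0.01 -0.01 -0.09] shift [12.4 -0.9  0.3] rows 0.3
turn [179.99  -0.15   0.02] shift [12.4 -0.9  0.3] rows 25.1
```

View pics/s3z.png

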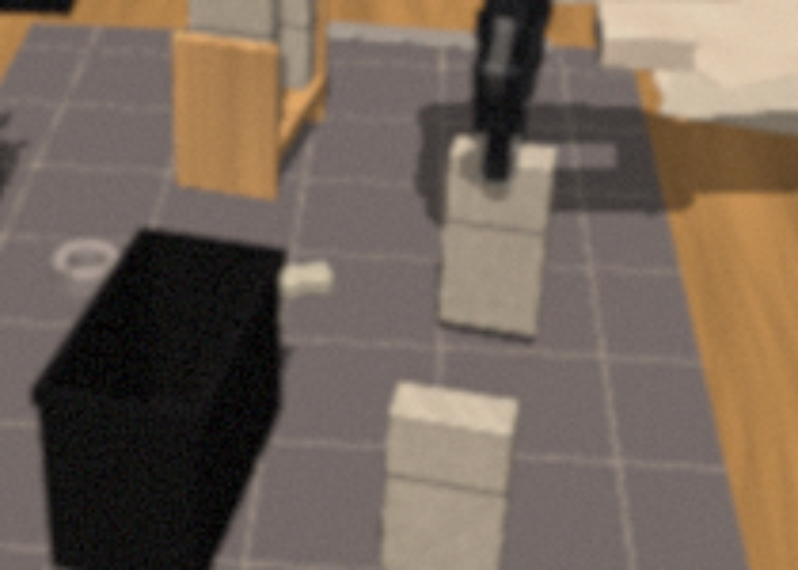

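```bash
python3 -m crank '[0,0,0,4,0,0,0,0,0,0,8,0,0,0,0,0,0,8,0,0,0,0,0,0,8,0,0,0]'; python3 -m crank '[0,0,0,2,0,0,0,0,0,0,2,0,0,0,0,0,0,2,0,0,0]';python3 -m crank '[0,0,0,2,0,0,0,0,0,0,2,0,0,0,0,0,0,2,0,0,0]'
```

```text
time: 6.75
eef_pos: [0.4401, 0.03, 0.0831]
ee_rot: [-0.544, -0.452, 0.544, -0.452]
wrist_force: [0.6, -0.5, -0.9]
width: 0.0244
time: 7.0
eef_pos: [0.4401, 0.03, 0.081]
ee_rot: [-0.544, -0.452, 0.544, -0.452]
wrist_force: [-0.8, -0.1, -2.3]
width: 0.0245
time: 7.25
eef_pos: [0.4406, 0.0301, 0.0798]
ee_rot: [0.545, 0.451, -0.544, 0.452]
wrist_force: [-0.5, -0.7, 4.5]
width: 0.0241
```

```bash
python3 -m crank '[0,0,0,0,0,0,0.4,0,0,0,0,0,0,0.6,0,0,0,0,0,0,0.6,0,0,0,-40,0,0,0.8,0,0,0,-80,0,0,1,0,0,0,-100,0,0,1,0,0,0,-100,0,0,1]'
python3 - <<'E'
from fit import *
s=snap('side','s4');p=snap('top','t4')
f=s['frame'][150:270,300:460]
cv2.imwrite('pics/s4z.png',cv2.resize(f[:,:,::-1],None,fx=5,fy=5,interpolation=2))
f=p['frame'][200:290,270:390]
cv2.imwrite('pics/t4z.png',cv2.resize(f[:,:,::-1],None,fx=6,fy=6,interpolation=2))
E
```

```text
time: 7.83
eef_pos: [0.4424, 0.0299, 0.1846]
ee_rot: [0.547, 0.449, -0.542, 0.454]
wrist_force: [0.6, 0.8, -0.7]
width: 0.0855
```

View pics/s4z.png

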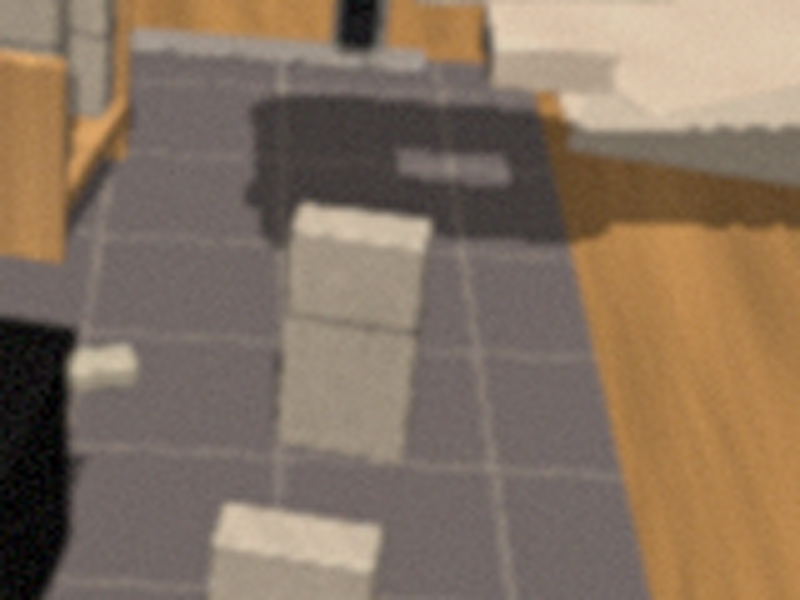

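View pics/t4z.png

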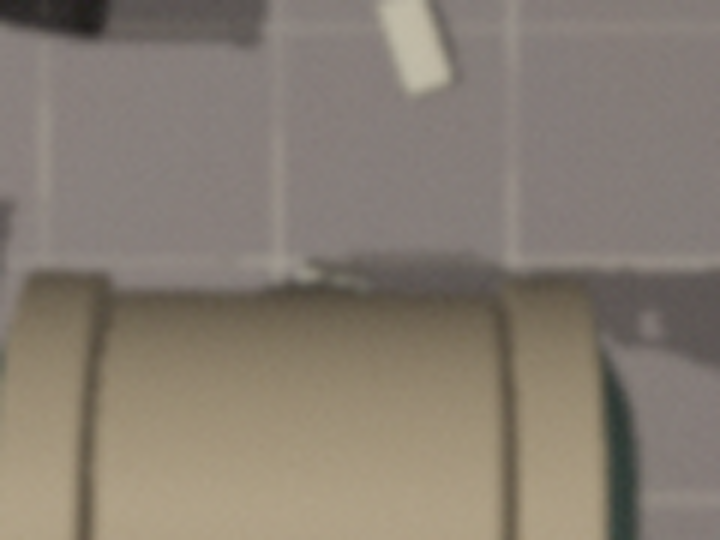

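```bash
python3 - <<'E'
from fit import *
c=pickle.load(open('cams.pkl','rb'))
q=z([(303,203),(432,222),(423,252),(292,232)],5,300,150);b=z([(278,443),(402,462)],5,300,150)
fit('sec',.118,[('s',[1,2,3,0],q,.118),('s',[0,3],b,0)],c,x0=(.44,.03,-.2))
E
python3 plan.py 440 30 185 -10.5
```

```text
sec 0.118 xy mm [437.2  29.7] yaw deg -11.0 rms px 0.34 [-0.2, -0.0, 0.2, -0.1, 0.4, -0.5, -0.1, -0.5, -0.3, 0.2, -0.0, 0.7]
t 7.93 tcp mm [440.4  30.  179.4] jaw yaw -100.62 tilt x [ 0.001 -0.    -1.   ] q [-0.0156 -0.1803  1.6766 -0.0001  1.6439  1.7405] F [-0.4 -0.5 -1.2] w 85.3
turn [89.88 -0.07 -0.06] shift [-5.6 -0.4  0. ] rows 12.6
turn [-90.12   0.06  -0.07] shift [-5.6 -0.4  0. ] rows 12.6
```

```bash
python3 -m crank '[-90,0,0,0,0,0,1,-90,0,0,0,0,0,1,-90,0,0,0,0,0,1,-90,0,0,0,0,0,1,-90,0,0,0,0,0,1,-90,0,0,0,0,0,1,-90,0,0,0,0,0,1,-90,0,0,0,0,0,1,-90,0,0,0,0,0,1,-90,0,0,0,0,0,1,-90,0,0,0,0,0,1,-90,0,0,0,0,0,1]'; python3 -m crank '[-4,0,0,0,0,0,1,-4,0,0,0,0,0,1,-4,0,0,0,0,0,1]'; python3 plan.py 437.5 30 67 -10.6
```

```text
time: 8.93
eef_pos: [0.4392, 0.03, 0.1769]
ee_rot: [0.088, 0.703, -0.088, 0.7]
wrist_force: [0.3, -1.4, -0.1]
width: 0.0853
time: 9.18
eef_pos: [0.4395, 0.03, 0.1776]
ee_rot: [0.067, 0.705, -0.067, 0.703]
wrist_force: [0.1, 0.4, 1.1]
width: 0.0856
t 9.18 tcp mm [439.5  30.  177.6] jaw yaw -10.82 tilt x [-0.003 -0.    -1.   ] q [-0.0157 -0.1787  1.6788 -0.0001  1.6441  0.1731] F [0.1 0.4 1.1] w 85.6
turn [-0.22 -0.15  0.03] shift [110.6  -0.3  -1.7] rows 2.7
turn [179.78   0.05   0.23] shift [110.6  -0.3  -1.7] rows 25.1
```

```bash
python3 -m crank '[0,0,0,38,0,-1.8,1,0,0,0,75,0,-1.8,1,0,0,0,105,0,-1.8,1,0,0,0,112,0,-1.8,1,0,0,0,112,0,-1.8,1,0,0,0,112,0,-1.8,1,0,0,0,112,0,-1.8,0.8]'; python3 plan.py 437.5 30 67 -10.6
python3 -m crank '[0,0,0,0,0,0,0.7,0,0,0,0,0,0,0.6,0,0,0,0,0,0,0.3,0,0,0,0,0,0,0,0,0,0,0,0,0,0,0,0,0,0,0,0,0]'; python3 plan.py 437.5 30 67 -10.6
```

```text
time: 9.77
eef_pos: [0.4398, 0.0303, 0.0693]
ee_rot: [0.066, 0.703, -0.066, 0.705]
wrist_force: [-0.7, -0.2, -0.7]
width: 0.0758
t 9.77 tcp mm [439.8  30.3  69.3] jaw yaw -10.71 tilt x [ 0.004 -0.    -1.   ] q [-0.0149 -0.0995  1.8284 -0.0001  1.409   0.1721] F [-0.7 -0.2 -0.7] w 75.8
turn [-0.11  0.21 -0.03] shift [ 2.3 -0.7 -2.2] rows 0.1
turn [179.89  -0.05  -0.33] shift [ 2.3 -0.7 -2.2] rows 25.1
time: 10.27
eef_pos: [0.4399, 0.0303, 0.0694]
ee_rot: [0.066, 0.702, -0.066, 0.706]
wrist_force: [0.4, -0.1, 6.4]
width: 0.0586
t 10.27 tcp mm [439.9  30.3  69.4] jaw yaw -10.69 tilt x [ 0.004 -0.    -1.   ] q [-0.0149 -0.1     1.8287 -0.      1.4085  0.1716] F [ 0.4 -0.1  6.4] w 58.6
turn [-0.09  0.25 -0.04] shift [ 2.4 -0.8 -2.3] rows 0.1
turn [179.91  -0.06  -0.39] shift [ 2.4 -0.8 -2.3] rows 25.1
```

```bash
python3 -m crank '[0,0,0,-40,0,0,0,0,0,0,-80,0,0,0,0,0,0,-120,0,0,0,0,0,0,-160,0,0,0,0,0,0,-190,0,0,0,0,0,0,-190,0,0,0,0,0,0,-190,0,0,0]'; python3 plan.py 613.9 -175.8 260 -11.2
```

```text
time: 10.85
eef_pos: [0.4391, 0.0303, 0.2592]
ee_rot: [0.066, 0.702, -0.066, 0.706]
wrist_force: [-0.5, -0.2, -2.5]
width: 0.0589
t 10.85 tcp mm [439.1  30.3 259.2] jaw yaw -10.69 tilt x [ 0.005 -0.    -1.   ] q [-0.0149 -0.2003  1.5363 -0.0001  1.8009  0.1716] F [-0.5 -0.2 -2.5] w 58.9
turn [ 0.51  0.26 -0.04] shift [   0.  -170.2  210. ] rows 6.5
turn [-179.48    0.07    0.41] shift [   0.  -170.2  210. ] rows 25.1
```

```bash
python3 -m crank '[0.5,0,0,0,-170,210,0,0.5,0,0,0,-170,210,0,0.5,0,0,0,-170,210,0,0.5,0,0,0,-170,210,0,0.5,0,0,0,-170,210,0,0.5,0,0,0,-170,210,0,0.5,0,0,0,-170,210,0,0.5,0,0,0,-170,210,0,0.5,0,0,0,-170,210,0,0.5,0,0,0,-170,210,0,0.5,0,0,0,-170,210,0]'; python3 plan.py 613.9 -175.8 260 -11.2
python3 - <<'E'
from fit import *
s=snap('side','s5');p=snap('top','t5')
f=s['frame'][70:220,220:420]
cv2.imwrite('pics/s5z.png',cv2.resize(f[:,:,::-1],None,fx=4,fy=4,interpolation=2))
f=p['frame'][140:230,350:470]
cv2.imwrite('pics/t5z.png',cv2.resize(f[:,:,::-1],None,fx=6,fy=6,interpolation=2))
E
```

```text
time: 11.77
eef_pos: [0.6128, -0.1746, 0.2569]
ee_rot: [0.069, 0.704, -0.068, 0.704]
wrist_force: [0.5, 0.0, -1.7]
width: 0.0588
t 11.77 tcp mm [ 612.8 -174.6  256.9] jaw yaw -11.12 tilt x [-0.001  0.    -1.   ] q [-0.3356  0.3757  0.9302  0.0001  1.8363 -0.1415] F [ 0.5  0.  -1.7] w 58.8
turn [ 0.08 -0.04 -0.01] shift [-3.1 -0.9  1.4] rows 0.1
turn [-179.92    0.02   -0.06] shift [-3.1 -0.9  1.4] rows 25.1
```

View pics/s5z.png

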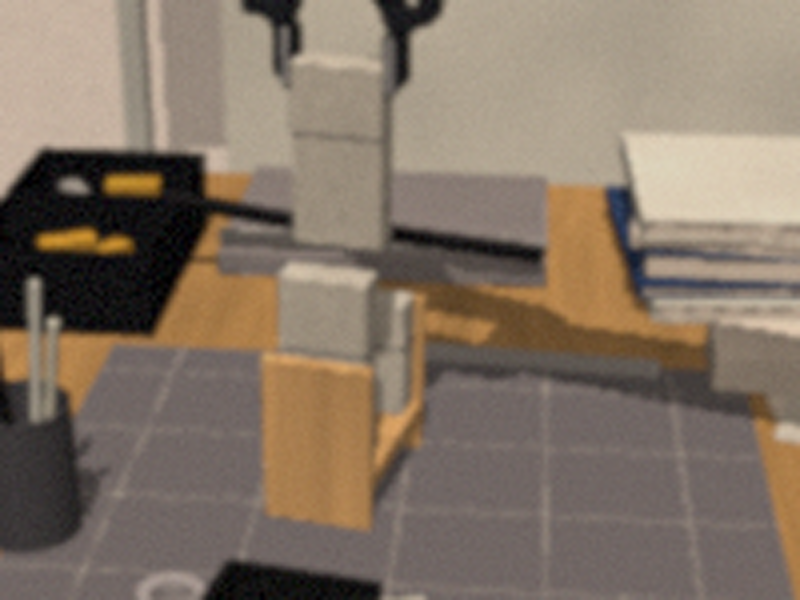

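View pics/t5z.png

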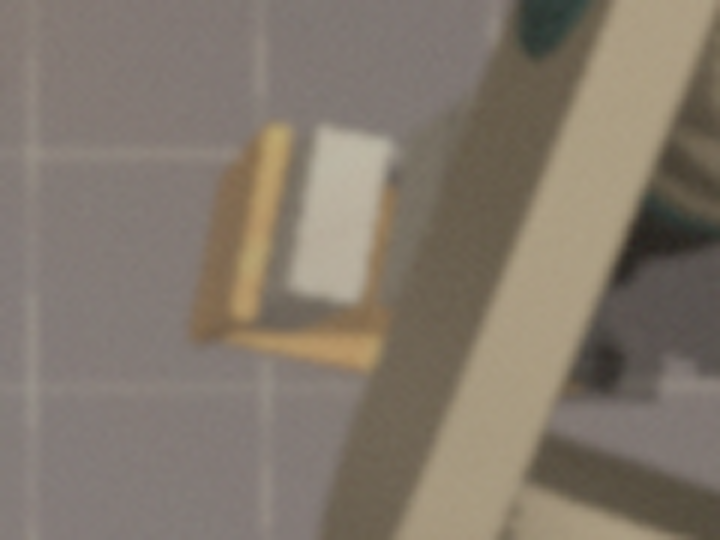

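Run:
```python
from fit import *
c=pickle.load(open('cams.pkl','rb'))
b=top(0,.6130,-.1747,np.radians(-11.1),.188)
t=top(.118,.6130,-.1747,np.radians(-11.1),.188)
f=lambda X:np.round(((proj(c['s'],X)-[220,70])+.5)*4-.5,0)
print('bottom 0,3',f(b[[0,3]]).tolist());print('top 0,3,1,2',f(t[[0,3,1,2]]).tolist())
```

```text
bottom 0,3 [[289.0, 242.0], [377.0, 252.0]]
top 0,3,1,2 [[285.0, 62.0], [379.0, 70.0], [299.0, 51.0], [390.0, 59.0]]
```

Run:
```python
import cv2
s=cv2.imread('pics/s5.png')
cv2.imwrite('pics/s5y.png',cv2.resize(s[80:155,280:340],None,fx=8,fy=8,interpolation=2))
```

```text
(no output)
```

View pics/s5y.png

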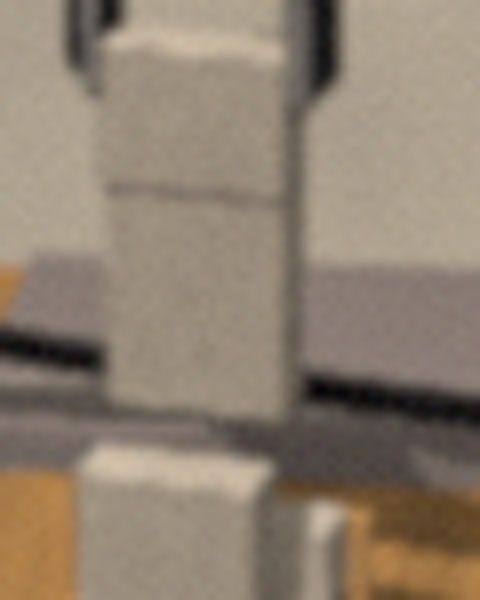

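```bash
cat > fit6.py <<'E'
from fit import *
def box(h,v):
    # v: centre x,y,z(bottom),yaw,pitch(about case y),roll(about case x)
    o=np.array([[a*.03,b*.013,c] for c in(0,h) for a,b in((1,1),(1,-1),(-1,-1),(-1,1))])
    return R.from_euler('ZYX',[v[3],v[4],v[5]]).apply(o)+np.array(v[:3])
def fit6(h,obs,cams,x0,lock=()):
    free=[i for i in range(6) if i not in lock]; x0=np.array(x0,float)
    def full(u): w=x0.copy(); w[free]=u; return w
    def r(u): return np.concatenate([(proj(cams[cm],box(h,full(u))[idx])-px).ravel() for cm,idx,px in obs])
    s=least_squares(r,x0[free],x_scale=.01);w=full(s.x);print('mm',np.round(w[:3]*1e3,1),'yaw/pitch/roll',np.round(np.degrees(w[3:]),1),'rms',round(np.sqrt(np.mean(s.fun**2)),2),np.round(s.fun,1).tolist());return w
E
python3 - <<'E'
from fit6 import *
c=pickle.load(open('cams.pkl','rb'))
q=z([(103,45),(285,58),(108,403),(288,418),(300,408)],8,280,80)
x0=(.613,-.1747,.188,np.radians(-11.1),0,0)
fit6(.118,[('s',[4,7,0,3,2],q)],c,x0,lock=(3,5))
fit6(.118,[('s',[4,7,0,3,2],q)],c,x0,lock=(1,3,5))
fit6(.118,[('s',[4,7,0,3,2],q)],c,x0,lock=(3,4,5))
E
```

```text
mm [ 610.4 -177.4  187.2] yaw/pitch/roll [-11.1  -0.    0. ] rms 0.6 [-0.2, -0.1, 0.3, 0.4, -0.1, 0.2, -0.6, 0.8, 0.6, -1.4]
mm [ 610.2 -174.7  188.1] yaw/pitch/roll [-11.1  -0.    0. ] rms 0.61 [-0.3, -0.1, 0.3, 0.3, -0.1, 0.2, -0.6, 0.9, 0.7, -1.3]
mm [ 610.4 -177.4  187.1] yaw/pitch/roll [-11.1   0.    0. ] rms 0.6 [-0.3, -0.1, 0.3, 0.3, -0.1, 0.2, -0.6, 0.8, 0.7, -1.4]
```

```bash
python3 plan.py 613.9 -175.8 188 -11.2
```

```text
t 11.87 tcp mm [ 612.9 -174.7  257.6] jaw yaw -11.11 tilt x [ 0.001 -0.    -1.   ] q [-0.3356  0.3752  0.9295  0.      1.8363 -0.1416] F [-0.3  0.2 -1.7] w 58.7
turn [0.09 0.03 0.  ] shift [69.6 -0.9  1.2] rows 1.7
turn [-179.91   -0.01    0.05] shift [69.6 -0.9  1.2] rows 25.1
```

```bash
python3 -m crank '[0,0,0,0,-0.9,1.2,0,0,0,0,20,-0.9,1.2,0,0,0,0,40,-0.9,1.2,0,0,0,0,60,-0.9,1.2,0,0,0,0,80,-0.9,1.2,0,0,0,0,100,-0.9,1.2,0,0,0,0,115,-0.9,1.2,0,0,0,0,128,-0.9,1.2,0,0,0,0,136,-0.9,1.2,0,0,0,0,136,-0.9,1.2,0,0,0,0,136,-0.9,1.2,0,0,0,0,136,-0.9,1.2,0]'; python3 plan.py 613.9 -175.8 110 -11.2
python3 - <<'E'
from fit import *
s=snap('side','s6')
f=s['frame'][90:190,250:370]
cv2.imwrite('pics/s6z.png',cv2.resize(f[:,:,::-1],None,fx=6,fy=6,interpolation=2))
E
```

```text
time: 12.87
eef_pos: [0.6149, -0.1769, 0.1226]
ee_rot: [0.069, 0.703, -0.069, 0.705]
wrist_force: [-0.6, 0.2, -1.9]
width: 0.0589
t 12.87 tcp mm [ 614.9 -176.9  122.6] jaw yaw -11.17 tilt x [ 0.002 -0.001 -1.   ] q [-0.3379  0.4109  1.1517 -0.0001  1.5766 -0.1428] F [-0.6  0.2 -1.9] w 58.9
turn [0.03 0.13 0.02] shift [12.6  0.9 -1.2] rows 0.3
turn [-179.97   -0.04    0.21] shift [12.6  0.9 -1.2] rows 25.1
```

View pics/s6z.png

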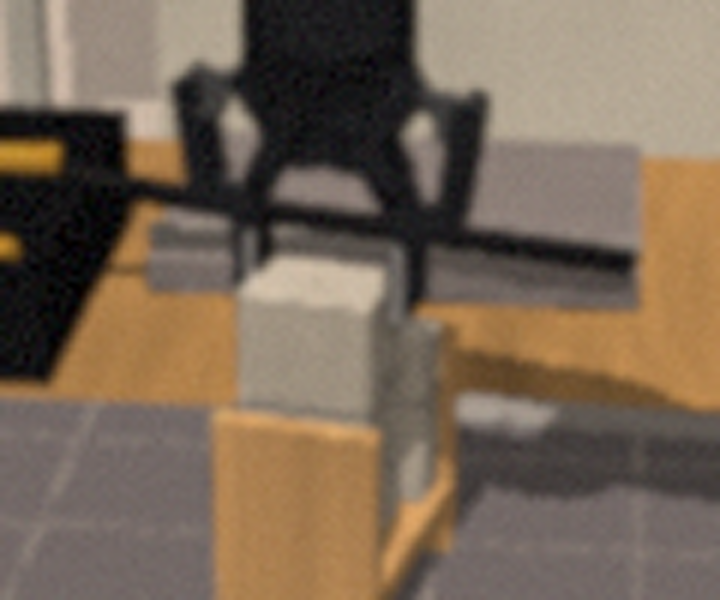

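```bash
python3 -m crank '[0,0,0,4,0.9,-1,0,0,0,0,8,0.9,-1,0,0,0,0,10,0.9,-1,0,0,0,0,10,0.9,-1,0,0,0,0,10,0.9,-1,0]'; python3 -m crank '[0,0,0,1.5,0,0,0,0,0,0,1.5,0,0,0,0,0,0,1.5,0,0,0]'; python3 -m crank '[0,0,0,1.5,0,0,0,0,0,0,1.5,0,0,0,0,0,0,1.5,0,0,0]'; python3 plan.py 613.9 -175.8 109 -11.2
```

```text
time: 13.33
eef_pos: [0.6133, -0.1756, 0.1108]
ee_rot: [0.069, 0.704, -0.069, 0.704]
wrist_force: [-1.3, 0.1, -1.8]
width: 0.0588
time: 13.58
eef_pos: [0.6135, -0.1757, 0.1097]
ee_rot: [0.069, 0.704, -0.069, 0.704]
wrist_force: [-0.0, 0.0, -2.4]
width: 0.0588
time: 13.83
eef_pos: [0.6136, -0.1758, 0.1095]
ee_rot: [0.069, 0.703, -0.069, 0.704]
wrist_force: [-2.9, -0.2, 5.4]
width: 0.0585
t 13.83 tcp mm [ 613.6 -175.8  109.5] jaw yaw -11.18 tilt x [ 0.001 -0.001 -1.   ] q [-0.3368  0.4157  1.1719 -0.0002  1.5528 -0.1417] F [-2.9 -0.2  5.4] w 58.5
turn [0.02 0.06 0.02] shift [0.5 0.1 0.3] rows 0.0
turn [-179.98   -0.03    0.1 ] shift [0.5 0.1 0.3] rows 25.1
```

Touchdown felt at the expected height. Release and rise.

```bash
python3 -m crank '[0,0,0,0,0,0,0.75,0,0,0,0,0,0,0.85,0,0,0,0,0,0,1,0,0,0,0,0,0,1,0,0,0,-30,0,0,1,0,0,0,-70,0,0,1,0,0,0,-110,0,0,1,0,0,0,-150,0,0,1,0,0,0,-150,0,0,1]';  python3 plan.py 467 236.5 200 -9.1
```

```text
time: 14.58
eef_pos: [0.6155, -0.1764, 0.2689]
ee_rot: [0.067, 0.698, -0.07, 0.709]
wrist_force: [0.7, 0.2, 1.8]
width: 0.0856
t 14.58 tcp mm [ 615.5 -176.4  268.9] jaw yaw -11.17 tilt x [ 0.015 -0.005 -1.   ] q [-0.3367  0.3721  0.9111 -0.0001  1.8425 -0.1417] F [0.7 0.2 1.8] w 85.6
turn [-2.07  0.9   0.15] shift [  64.5  376.4 -226.7] rows 10.7
turn [177.92   0.23  -1.39] shift [  64.5  376.4 -226.7] rows 24.8
```

```bash
python3 -m crank '[-2,0,0,50,376,-226,1,-2,0,0,50,376,-226,1,-2,0,0,50,376,-226,1,-2,0,0,50,376,-226,1,-2,0,0,50,376,-226,1,-2,0,0,50,376,-226,1,-2,0,0,50,376,-226,1,-2,0,0,50,376,-226,1,-2,0,0,50,376,-226,1,-2,0,0,50,376,-226,1,-2,0,0,50,376,-226,1,-2,0,0,50,376,-226,1]';  python3 - <<'E'
from fit import *
s=snap('side','s7');p=snap('top','t7')
f=s['frame'][110:210,250:370]
cv2.imwrite('pics/s7z.png',cv2.resize(f[:,:,::-1],None,fx=6,fy=6,interpolation=2))
f=p['frame'][145:220,370:470]
cv2.imwrite('pics/t7z.png',cv2.resize(f[:,:,::-1],None,fx=8,fy=8,interpolation=2))
E
python3 plan.py 467 236.5 67 -9.1
```

```text
time: 15.58
eef_pos: [0.4624, 0.2409, 0.207]
ee_rot: [0.055, 0.706, -0.054, 0.704]
wrist_force: [0.1, -0.4, -0.5]
width: 0.0854
t 15.68 tcp mm [464.2 237.6 207.7] jaw yaw -9.06 tilt x [-0.    -0.001 -1.   ] q [ 0.4025  0.0423  1.4086 -0.0004  1.6911  0.5605] F [ 0.1 -0.8 -0.1] w 85.8
turn [ 0.04 -0.    0.03] shift [140.7  -0.6   2.9] rows 3.4
turn [-179.96   -0.05   -0.  ] shift [140.7  -0.6   2.9] rows 25.1
```

View pics/s7z.png

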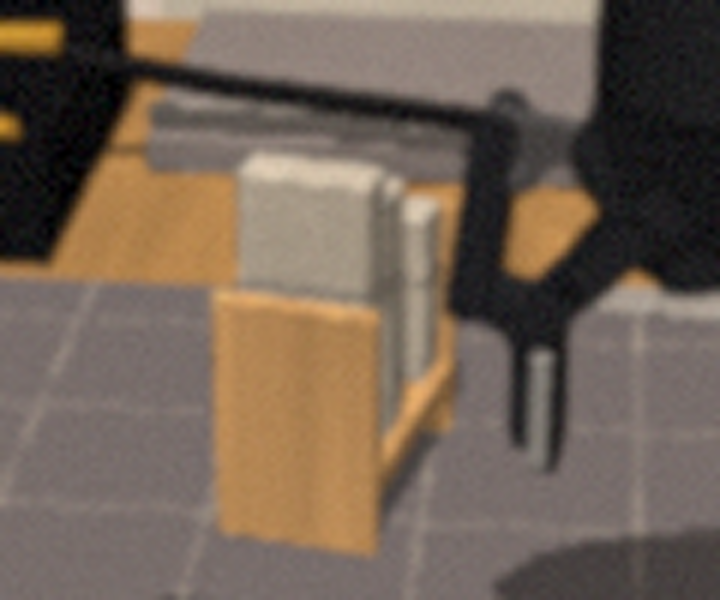

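View pics/t7z.png

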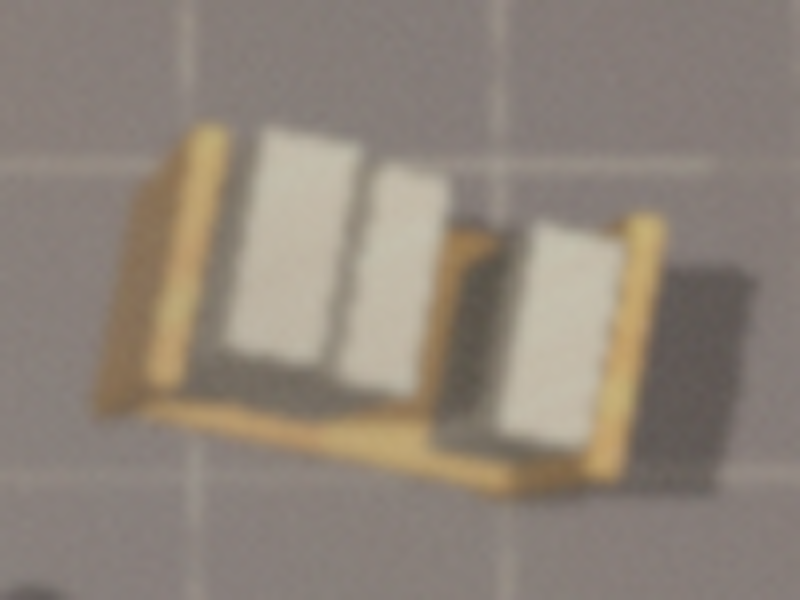

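```bash
python3 - <<'E'
from fit import *
c=pickle.load(open('cams.pkl','rb'));A=[0,1,2,3]
x0=(.61,-.18,-.19)
T=fit('tall',.135,[('t',A,z([(262,128),(362,146),(322,366),(222,348)],8,370,145),.135)],c,base=.04,x0=x0)
S=fit('second',.118,[('t',A,z([(372,160),(452,177),(416,397),(334,381)],8,370,145),.118)],c,base=.04,x0=x0)
H=fit('short',.085,[('t',A,z([(532,222),(626,240),(586,446),(496,428)],8,370,145),.085)],c,base=.04,x0=x0)
a=np.radians(-11.2);u=np.array([-np.sin(a),np.cos(a)]);w=np.array([np.cos(a),np.sin(a)])
for n,v in(('T',T),('S',S),('H',H)):
    d=(v[:2]-[.6109,-.1907])*1e3;print(n,'row',round(d@u,1),'across',round(d@w,1))
E
python3 -c "
import cv2
s=cv2.imread('pics/s7.png');cv2.imwrite('pics/s7y.png',cv2.resize(s[200:320,280:440],None,fx=5,fy=5,interpolation=2))"
```

```text
tall 0.135 xy mm [ 619.3 -147.1] yaw deg -11.0 rms px 0.15 [0.2, -0.1, -0.2, -0.0, -0.2, 0.1, 0.2, -0.0]
second 0.118 xy mm [ 612.9 -177.9] yaw deg -10.6 rms px 0.64 [-0.9, 0.2, 0.9, 0.3, 0.8, -0.1, -0.8, -0.3]
short 0.085 xy mm [ 601.5 -232.2] yaw deg -11.6 rms px 0.14 [0.2, -0.2, -0.2, -0.1, 0.1, 0.2, -0.1, 0.1]
T row 44.4 across -0.2
S row 13.0 across -0.5
H row -42.5 across -1.2
```

View pics/s7y.png

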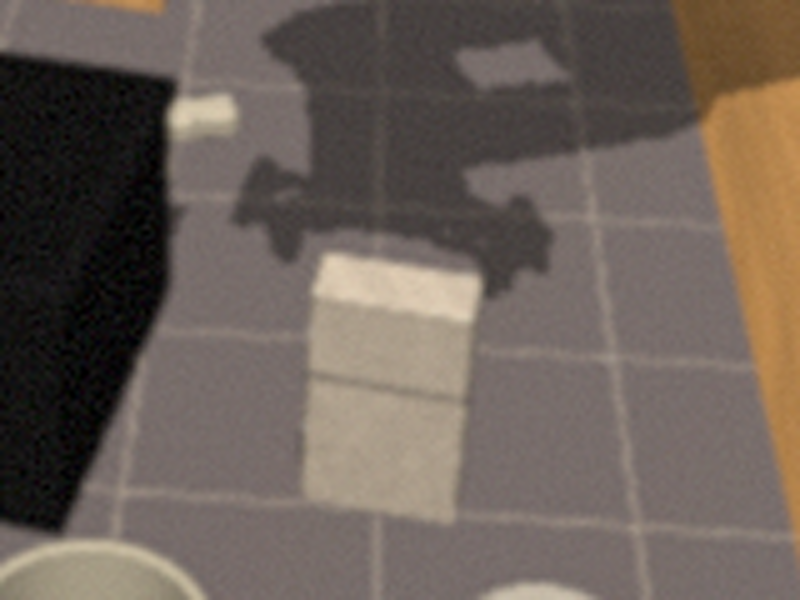

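Run:
```python
from fit import *
c=pickle.load(open('cams.pkl','rb'))
x0=(.61,-.18,-.19)
a=np.radians(-11.2);u=np.array([-np.sin(a),np.cos(a)]);w=np.array([np.cos(a),np.sin(a)])
for n,h,idx,pts in(('T',.135,[1,2],[(362,146),(322,366)]),('S',.118,[1,2],[(452,177),(416,397)]),('Hl',.085,[0,3],[(532,222),(496,428)]),('Hr',.085,[1,2],[(626,240),(586,446)])):
    q=z(pts,8,370,145);o=[]
    for uv in q:
        P=onz(c['t'],uv,.04+h)[:2]; d=(P-[.6109,-.1907])*1e3; o.append((round(d@u,1),round(d@w,1)))
    print(n,o)
```

```text
T [(np.float64(31.0), np.float64(29.9)), (np.float64(31.0), np.float64(-30.0))]
S [(np.float64(2.3), np.float64(29.8)), (np.float64(1.4), np.float64(-31.0))]
Hl [(np.float64(-29.4), np.float64(28.5)), (np.float64(-29.5), np.float64(-30.8))]
Hr [(np.float64(-56.2), np.float64(28.5)), (np.float64(-55.1), np.float64(-30.9))]
```

```bash
python3 -m crank '[90,0,0,0,0,2.5,0.8,90,0,0,0,0,2.5,0.8,90,0,0,0,0,2.5,0.8,90,0,0,0,0,2.5,0.8,90,0,0,0,0,2.5,0.8,90,0,0,0,0,2.5,0.8,90,0,0,0,0,2.5,0.8,90,0,0,0,0,2.5,0.8,90,0,0,0,0,2.5,0.8,90,0,0,0,0,2.5,0.8,90,0,0,0,0,2.5,0.8,90,0,0,0,0,2.5,0.8]'; python3 -m crank '[4,0,0,0,0,0,0.8,4,0,0,0,0,0,0.8,4,0,0,0,0,0,0.8]'; python3 plan.py 467.5 236.5 67 80.9
```

```text
time: 16.68
eef_pos: [0.4679, 0.2351, 0.2082]
ee_rot: [0.524, 0.475, -0.524, 0.475]
wrist_force: [-0.1, -0.9, 0.2]
width: 0.0682
time: 16.93
eef_pos: [0.4676, 0.2356, 0.2082]
ee_rot: [0.538, 0.459, -0.538, 0.459]
wrist_force: [-0.1, 0.3, 0.1]
width: 0.0682
t 16.93 tcp mm [467.6 235.6 208.2] jaw yaw -99.08 tilt x [ 0. -0. -1.] q [ 0.3963  0.0476  1.4022 -0.0003  1.6915  2.1256] F [-0.1  0.3  0.1] w 68.2
turn [ 0.02  0.01 -0.02] shift [141.2  -0.3  -0.9] rows 3.4
turn [-179.98    0.03    0.01] shift [141.2  -0.3  -0.9] rows 25.1
```

```bash
python3 -m crank '[0,0,0,38,0,-0.9,0.8,0,0,0,76,0,-0.9,0.8,0,0,0,114,0,-0.9,0.8,0,0,0,138,0,-0.9,0.8,0,0,0,138,0,-0.9,0.8,0,0,0,138,0,-0.9,0.8,0,0,0,138,0,-0.9,0.5,0,0,0,138,0,-0.9,0.35,0,0,0,138,0,-0.9,0.25,0,0,0,138,0,-0.9,0.2,0,0,0,138,0,-0.9,0.2,0,0,0,138,0,-0.9,0.2]';python3 plan.py 467.5 236.5 67 80.9
```

```text
time: 17.93
eef_pos: [0.4684, 0.2381, 0.0723]
ee_rot: [0.539, 0.458, -0.537, 0.459]
wrist_force: [-0.2, -0.0, 6.1]
width: 0.0235
t 17.93 tcp mm [468.4 238.1  72.3] jaw yaw -99.1 tilt x [ 0.004  0.002 -1.   ] q [ 0.4     0.1363  1.5831 -0.      1.418   2.1297] F [-0.2 -0.   6.1] w 23.5
turn [-0.   -0.12 -0.2 ] shift [ 5.3 -0.7  1.7] rows 0.1
turn [180.    -0.32   0.2 ] shift [ 5.3 -0.7  1.7] rows 25.1
```

```bash
python3 -m crank '[0,0,0,0,0,0,0.4,0,0,0,0,0,0,0.6,0,0,0,0,0,0,0.7,0,0,0,-35,0,0,0.8,0,0,0,-70,0,0,0.9,0,0,0,-100,0,0,1,0,0,0,-100,0,0,1,0,0,0,-100,0,0,1]';python3 plan.py 467.5 236.5 67 -9.1;  python3 - <<'E'
from fit import *
s=snap('side','s8')
f=s['frame'][200:320,280:440]
cv2.imwrite('pics/s8z.png',cv2.resize(f[:,:,::-1],None,fx=5,fy=5,interpolation=2))
E
```

```text
time: 18.6
eef_pos: [0.4681, 0.2379, 0.1721]
ee_rot: [0.54, 0.458, -0.537, 0.459]
wrist_force: [0.3, -0.5, -1.8]
width: 0.0858
t 18.6 tcp mm [468.1 237.9 172.1] jaw yaw -99.12 tilt x [ 0.004  0.001 -1.   ] q [ 0.3999  0.0613  1.4597 -0.0001  1.6165  2.1298] F [ 0.3 -0.5 -1.8] w 85.8
turn [89.98 -0.25 -0.07] shift [105.   -0.7   1.6] rows 12.6
turn [-90.02   0.07  -0.25] shift [105.   -0.7   1.6] rows 12.6
```

View pics/s8z.png

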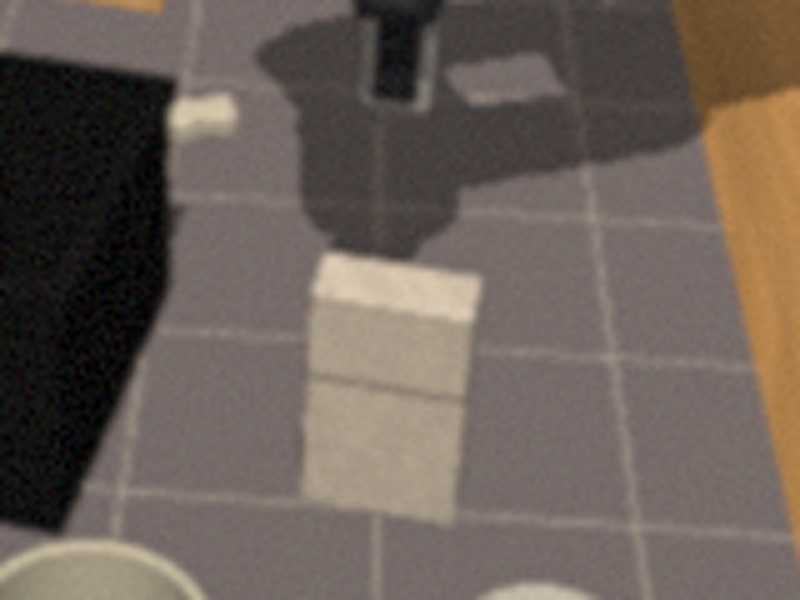

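```bash
python3 -m crank '[-90,0,0,0,0,0,1,-90,0,0,0,0,0,1,-90,0,0,0,0,0,1,-90,0,0,0,0,0,1,-90,0,0,0,0,0,1,-90,0,0,0,0,0,1,-90,0,0,0,0,0,1,-90,0,0,0,0,0,1,-90,0,0,0,0,0,1,-90,0,0,0,0,0,1,-90,0,0,0,0,0,1,-90,0,0,0,0,0,1]'; python3 -m crank '[-4,0,0,0,0,0,1,-4,0,0,0,0,0,1,-4,0,0,0,0,0,1]'; python3 plan.py 467.5 238 66 -9.1
```

```text
time: 19.65
eef_pos: [0.4663, 0.2371, 0.1678]
ee_rot: [0.078, 0.704, -0.08, 0.701]
wrist_force: [-0.7, -0.1, 0.3]
width: 0.0854
time: 19.9
eef_pos: [0.4666, 0.2372, 0.1685]
ee_rot: [0.057, 0.706, -0.058, 0.704]
wrist_force: [0.2, 0.1, 0.2]
width: 0.0854
t 19.9 tcp mm [466.6 237.2 168.5] jaw yaw -9.31 tilt x [-0.003 -0.001 -1.   ] q [ 0.3999  0.0643  1.4637 -0.0001  1.6163  0.5625] F [0.2 0.1 0.2] w 85.4
turn [-0.21 -0.13  0.09] shift [102.5   1.1   1. ] rows 2.5
turn [179.78   0.14   0.21] shift [102.5   1.1   1. ] rows 25.1
```

```bash
python3 -m crank '[0.2,0,0,38,0,0,1,0.2,0,0,76,0,0,1,0.2,0,0,97,0,0,1,0.2,0,0,103,0,0,1,0.2,0,0,103,0,0,1,0.2,0,0,103,0,0,0.9]'; python3 plan.py 467.5 238 66 -9.1
python3 -m crank '[0,0,0,0,0,0,0.7,0,0,0,0,0,0,0.6,0,0,0,0,0,0,0.3,0,0,0,0,0,0,0,0,0,0,0,0,0,0,0,0,0,0,0,0,0]'; python3 plan.py 467.5 238 66 -9.1
```

```text
time: 20.4
eef_pos: [0.4678, 0.2377, 0.0681]
ee_rot: [0.058, 0.704, -0.058, 0.705]
wrist_force: [-0.3, 0.6, 0.3]
width: 0.0772
t 20.4 tcp mm [467.8 237.7  68.1] jaw yaw -9.43 tilt x [ 0.001  0.    -1.   ] q [ 0.3998  0.141   1.5868 -0.0001  1.4127  0.5645] F [-0.3  0.6  0.3] w 77.2
turn [-0.33  0.06 -0.03] shift [ 2.1  0.3 -0.3] rows 0.1
turn [179.67  -0.05  -0.09] shift [ 2.1  0.3 -0.3] rows 25.1
time: 20.9
eef_pos: [0.4688, 0.2382, 0.0701]
ee_rot: [0.059, 0.703, -0.057, 0.706]
wrist_force: [-1.3, -1.0, 5.8]
width: 0.0564
t 20.9 tcp mm [468.8 238.2  70.1] jaw yaw -9.4 tilt x [ 0.005  0.002 -1.   ] q [0.3999 0.1387 1.5852 0.     1.4125 0.5639] F [-1.3 -1.   5.8] w 56.4
turn [-0.3   0.25 -0.16] shift [ 4.1 -0.4 -1.2] rows 0.1
turn [179.7   -0.25  -0.39] shift [ 4.1 -0.4 -1.2] rows 25.1
```

```bash
python3 -m crank '[0,0,0,-40,0,0,0,0,0,0,-80,0,0,0,0,0,0,-120,0,0,0,0,0,0,-160,0,0,0,0,0,0,-190,0,0,0,0,0,0,-190,0,0,0,0,0,0,-190,0,0,0,0,0,0,-190,0,0,0]'; python3 plan.py 608.2 -204.2 258 -11.2
```

```text
time: 21.57
eef_pos: [0.467, 0.2374, 0.2568]
ee_rot: [0.058, 0.705, -0.058, 0.705]
wrist_force: [0.5, 0.3, -2.2]
width: 0.0569
t 21.57 tcp mm [467.  237.4 256.8] jaw yaw -9.39 tilt x [-0. -0. -1.] q [ 0.3999  0.043   1.311  -0.0001  1.7877  0.5637] F [ 0.5  0.3 -2.2] w 56.9
turn [ 1.81 -0.    0.01] shift [  -1.2 -412.7  211.3] rows 11.1
turn [-178.19   -0.02   -0.01] shift [  -1.2 -412.7  211.3] rows 24.9
```

```bash
python3 -m crank '[1.8,0,0,-20,-412.7,211.3,0,1.8,0,0,-20,-412.7,211.3,0,1.8,0,0,-20,-412.7,211.3,0,1.8,0,0,-20,-412.7,211.3,0,1.8,0,0,-20,-412.7,211.3,0,1.8,0,0,-20,-412.7,211.3,0,1.8,0,0,-20,-412.7,211.3,0,1.8,0,0,-20,-412.7,211.3,0,1.8,0,0,-20,-412.7,211.3,0,1.8,0,0,-20,-412.7,211.3,0,1.8,0,0,-20,-412.7,211.3,0,1.8,0,0,-20,-412.7,211.3,0]'; python3 -m crank '[0,0,0,0,0,0,0,0,0,0,0,0,0,0,0,0,0,0,0,0,0]'; python3 plan.py 608.2 -204.2 188 -11.2
python3 - <<'E'
from fit import *
s=snap('side','s9')
f=s['frame'][80:180,280:380]
cv2.imwrite('pics/s9z.png',cv2.resize(f[:,:,::-1],None,fx=6,fy=6,interpolation=2))
E
```

```text
time: 22.57
eef_pos: [0.608, -0.2102, 0.2726]
ee_rot: [0.071, 0.706, -0.071, 0.701]
wrist_force: [0.3, 0.9, -1.2]
width: 0.0568
time: 22.82
eef_pos: [0.6082, -0.2026, 0.2766]
ee_rot: [0.069, 0.704, -0.068, 0.703]
wrist_force: [0.0, 0.4, -0.4]
width: 0.0567
t 22.82 tcp mm [ 608.2 -202.6  276.6] jaw yaw -11.1 tilt x [-0.001  0.001 -1.   ] q [-0.3793  0.3933  0.869   0.0003  1.8804 -0.1856] F [ 0.   0.4 -0.4] w 56.7
turn [ 0.1  -0.06 -0.03] shift [88.6 -1.6  0.3] rows 2.1
turn [-179.9     0.04   -0.09] shift [88.6 -1.6  0.3] rows 25.1
```

View pics/s9z.png

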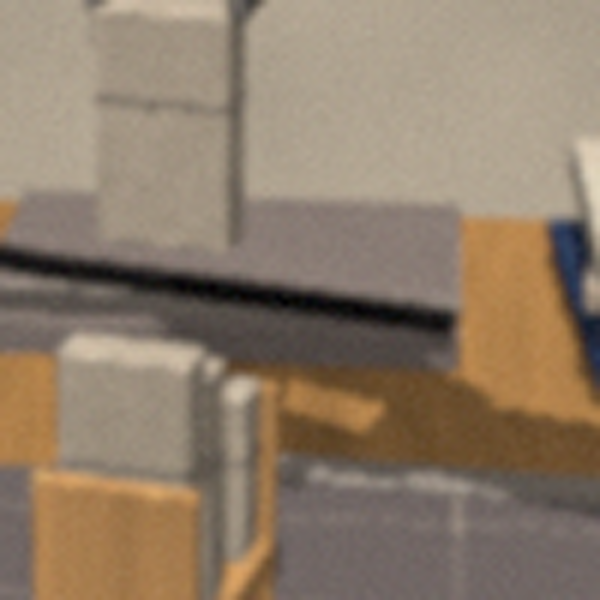

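```bash
python3 -m crank '[0.1,0,0,15,-1.2,0,0,0.1,0,0,30,-1.2,0,0,0.1,0,0,36,-1.2,0,0,0.1,0,0,36,-1.2,0,0,0.1,0,0,36,-1.2,0,0,0.1,0,0,36,-1.2,0,0]';python3 plan.py 608.2 -204.2 110 -11.2;python3 -m crank '[0,0,0,0,0,0,0,0,0,0,0,0,0,0]';python3 plan.py 608.2 -204.2 110 -11.2
```

```text
time: 23.37
eef_pos: [0.6085, -0.2049, 0.2426]
ee_rot: [0.069, 0.703, -0.069, 0.704]
wrist_force: [-0.1, 0.2, -0.4]
width: 0.0573
t 23.37 tcp mm [ 608.5 -204.9  242.6] jaw yaw -11.24 tilt x [ 0.002 -0.001 -1.   ] q [-0.3823  0.3867  0.9447 -0.0001  1.8082 -0.1861] F [-0.1  0.2 -0.4] w 57.3
turn [-0.04  0.11  0.03] shift [132.6   0.7  -0.7] rows 3.2
turn [179.96   0.04  -0.18] shift [132.6   0.7  -0.7] rows 25.1
time: 23.53
eef_pos: [0.6084, -0.2053, 0.2421]
ee_rot: [0.069, 0.703, -0.07, 0.704]
wrist_force: [-0.2, 1.0, -1.1]
width: 0.0568
t 23.53 tcp mm [ 608.4 -205.3  242.1] jaw yaw -11.27 tilt x [ 0.002 -0.001 -1.   ] q [-0.3829  0.3873  0.9448 -0.0001  1.8079 -0.1861] F [-0.2  1.  -1.1] w 56.8
turn [-0.07  0.09  0.02] shift [132.1   1.1  -0.7] rows 3.2
turn [179.93   0.03  -0.15] shift [132.1   1.1  -0.7] rows 25.1
```

```bash
python3 -m crank '[0,0,0,0,1,-0.5,0,0,0,0,8,1,-0.5,0,0,0,0,18,1,-0.5,0,0,0,0,28,1,-0.5,0,0,0,0,38,1,-0.5,0,0,0,0,46,1,-0.5,0,0,0,0,50,1,-0.5,0,0,0,0,50,1,-0.5,0,0,0,0,50,1,-0.5,0]';python3 plan.py 608.2 -204.2 110 -11.2;python3 - <<'E'
from fit import *
s=snap('side','s10')
f=s['frame'][100:190,270:370]
cv2.imwrite('pics/s10z.png',cv2.resize(f[:,:,::-1],None,fx=6,fy=6,interpolation=2))
E
```

```text
time: 24.28
eef_pos: [0.6079, -0.2042, 0.191]
ee_rot: [0.069, 0.704, -0.069, 0.704]
wrist_force: [0.1, -1.4, -1.0]
width: 0.0567
t 24.28 tcp mm [ 607.9 -204.2  191. ] jaw yaw -11.28 tilt x [-0. -0. -1.] q [-0.3816  0.3897  1.0424 -0.0001  1.7096 -0.1848] F [ 0.1 -1.4 -1. ] w 56.7
turn [-0.08 -0.01  0.  ] shift [81.   0.1  0.3] rows 1.9
turn [179.92   0.     0.01] shift [81.   0.1  0.3] rows 25.1
```

View pics/s10z.png

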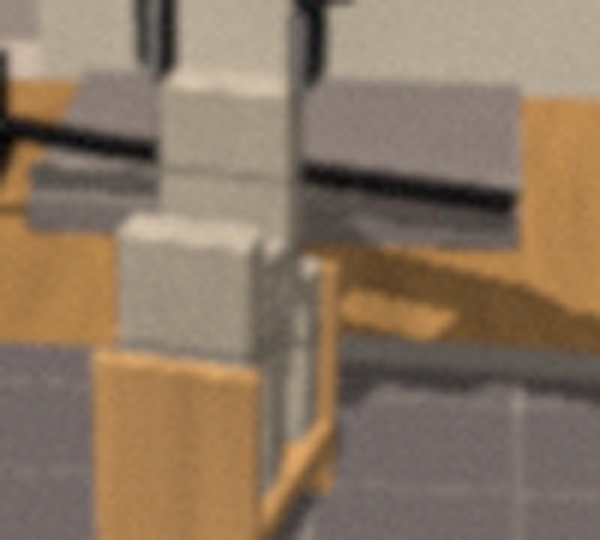

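```bash
python3 -m crank '[0,0,0,8,0,0,0,0,0,0,16,0,0,0,0,0,0,20,0,0,0,0,0,0,20,0,0,0]';python3 plan.py 608.2 -204.2 110 -11.2;python3 -m crank '[0,0,0,10,0,0,0,0,0,0,20,0,0,0,0,0,0,30,0,0,0,0,0,0,40,0,0,0,0,0,0,47,0,0,0,0,0,0,50,0,0,0,0,0,0,50,0,0,0,0,0,0,50,0,0,0]';python3 plan.py 608.2 -204.2 110 -11.2
```

```text
time: 24.67
eef_pos: [0.6072, -0.2039, 0.169]
ee_rot: [0.07, 0.705, -0.069, 0.703]
wrist_force: [-0.3, 1.0, -0.9]
width: 0.0571
t 24.67 tcp mm [ 607.2 -203.9  169. ] jaw yaw -11.28 tilt x [-0.003  0.001 -1.   ] q [-0.3816  0.3964  1.0776 -0.0001  1.6707 -0.1848] F [-0.3  1.  -0.9] w 57.1
turn [-0.08 -0.17 -0.03] shift [59.  -0.1  1.2] rows 1.4
turn [179.92  -0.04   0.27] shift [59.  -0.1  1.2] rows 25.1
time: 25.33
eef_pos: [0.608, -0.2043, 0.1213]
ee_rot: [0.069, 0.704, -0.07, 0.704]
wrist_force: [0.5, -0.0, -0.7]
width: 0.0564
t 25.33 tcp mm [ 608.  -204.3  121.3] jaw yaw -11.28 tilt x [ 0. -0. -1.] q [-0.3817  0.418   1.1452 -0.      1.578  -0.1848] F [ 0.5 -0.  -0.7] w 56.4
turn [-0.08  0.02  0.01] shift [11.3  0.1  0.2] rows 0.3
turn [179.92   0.01  -0.03] shift [11.3  0.1  0.2] rows 25.1
```

```bash
python3 -m crank '[0,0,0,4,0,0,0,0,0,0,9,0,0,0,0,0,0,9,0,0,0,0,0,0,9,0,0,0]'; python3 -m crank '[0,0,0,1.5,0,0,0,0,0,0,1.5,0,0,0,0,0,0,1.5,0,0,0]'; python3 -m crank '[0,0,0,1,0,0,0,0,0,0,1,0,0,0,0,0,0,1,0,0,0]'
```

```text
time: 25.67
eef_pos: [0.6077, -0.2042, 0.1117]
ee_rot: [0.07, 0.704, -0.069, 0.703]
wrist_force: [0.6, -1.1, -2.1]
width: 0.0565
time: 25.92
eef_pos: [0.6079, -0.2042, 0.1107]
ee_rot: [0.069, 0.704, -0.07, 0.704]
wrist_force: [0.0, 0.2, -0.6]
width: 0.0567
time: 26.17
eef_pos: [0.6081, -0.2044, 0.1102]
ee_rot: [0.069, 0.703, -0.07, 0.704]
wrist_force: [-1.3, -0.6, 3.2]
width: 0.0566
```

```bash
python3 -m crank '[0,0,0,0.5,0,0,0,0,0,0,0.5,0,0,0.75,0,0,0,0.5,0,0,0.85,0,0,0,0,0,0,1,0,0,0,0,0,0,1,0,0,0,-30,0,0,1,0,0,0,-70,0,0,1,0,0,0,-110,0,0,1,0,0,0,-140,0,0,1,0,0,0,-140,0,0,1]';  python3 plan.py 480 0 260 -11.2
```

```text
time: 27.0
eef_pos: [0.6097, -0.2049, 0.2587]
ee_rot: [0.068, 0.699, -0.071, 0.708]
wrist_force: [0.6, -0.3, 0.7]
width: 0.0853
t 27.0 tcp mm [ 609.7 -204.9  258.7] jaw yaw -11.27 tilt x [ 0.013 -0.005 -1.   ] q [-0.3816  0.3816  0.9193  0.      1.8271 -0.1848] F [ 0.6 -0.3  0.7] w 85.3
turn [-0.07  0.76  0.14] shift [  -4.   175.6 -167.3] rows 5.8
turn [179.92   0.22  -1.2 ] shift [  -4.   175.6 -167.3] rows 25.1
```

```bash
python3 -m crank '[0,0,0,-10,175,-167,1,0,0,0,-10,175,-167,1,0,0,0,-10,175,-167,1,0,0,0,-10,175,-167,1,0,0,0,-10,175,-167,1,0,0,0,-10,175,-167,1,0,0,0,-10,175,-167,1,0,0,0,-10,175,-167,1]';  python3 - <<'E'
from fit import *
s=snap('side','s11');p=snap('top','t11')
f=s['frame'][120:195,270:370]
cv2.imwrite('pics/s11z.png',cv2.resize(f[:,:,::-1],None,fx=8,fy=8,interpolation=2))
f=p['frame'][145:220,370:470]
cv2.imwrite('pics/t11z.png',cv2.resize(f[:,:,::-1],None,fx=8,fy=8,interpolation=2))
E
```

```text
time: 27.67
eef_pos: [0.478, 0.0012, 0.26]
ee_rot: [0.069, 0.703, -0.069, 0.704]
wrist_force: [-0.1, -0.9, -0.4]
width: 0.0853
```

View pics/s11z.png

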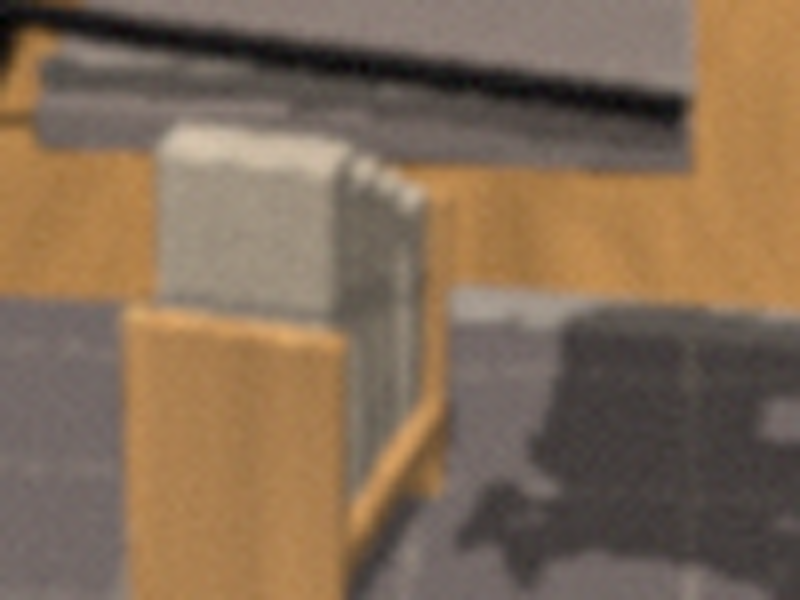

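View pics/t11z.png

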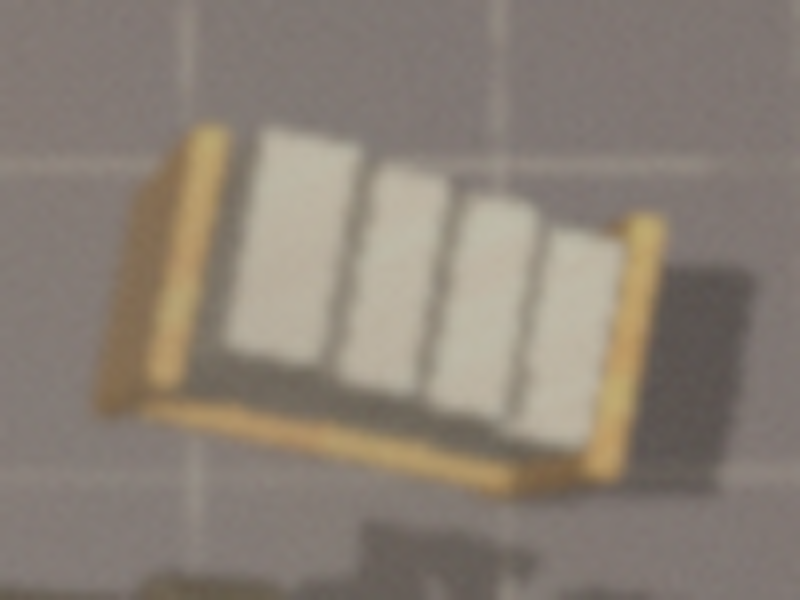

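View pics/t11.png

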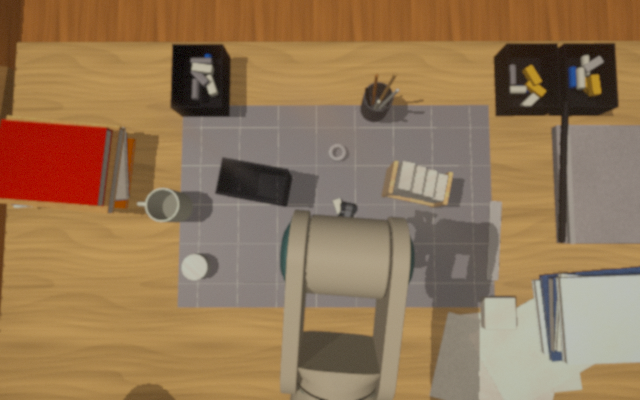

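Run:
```python
from fit import *
c=pickle.load(open('cams.pkl','rb'))
a=np.radians(-11.2);u=np.array([-np.sin(a),np.cos(a)]);w=np.array([np.cos(a),np.sin(a)])
for n,h,pts in(('T',.135,[(362,146),(322,366)]),('2',.118,[(452,177),(416,397)]),('3',.102,[(540,203),(502,420)]),('H',.085,[(626,240),(586,446)])):
    print(n,[(round(float(d@u),1),round(float(d@w),1)) for d in ((onz(c['t'],q,.04+h)[:2]-[.6109,-.1907])*1e3 for q in z(pts,8,370,145))])
print(workorder.job_done())
```

```text
T [(31.0, 29.9), (31.0, -30.0)]
2 [(2.3, 29.8), (1.4, -31.0)]
3 [(-26.3, 30.7), (-26.5, -30.5)]
H [(-56.2, 28.5), (-55.1, -30.9)]
the job is handed in; nothing more can be done
None
```

Both missing cases are on the shelf, and I handed the job in at about 28 s of the 70 s allowed.

- **118 case (second):** I lifted it out of the bin by its broad faces and set it down on the free desk. I then took it again by its narrow sides and put it on the shelf next to the tallest.
- **102 case (third):** I squared it up where it stood on the desk and gripped it by its narrow sides. It went between the second and the shortest.
- **Setting down:** I lowered both onto the board until the wrist felt contact, at 3 to 5 N, before opening the gripper.

**Last checks, from the pictures and my own edge measurements:**
- The row steps down 135, 118, 102, 85, and all four stand upright.
- The gaps along the row are about 2 to 3 mm. They come from case edges read by eye in the top view, good to about 1 mm.
- The narrow fronts are in line to about 1 mm and centred across the board. The shortest measures about 1 mm off centre, as it did before I started.
- The two cases already on the shelf and the other things on the desk look unmoved. The arm partly hides the eraser in the last top picture.

**Disagreements:** I measured about 61 mm free between the two end cases, against the stated 64. My first fit of the second case on the shelf was about 2 mm off, because the tallest case's shadow hid one edge. Using its clear edge instead agreed with the robot's own position reading.

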